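# Charge the nut mill and hold its pusher down

## Robot

A 6-joint arm with a two-finger parallel gripper is mounted at the origin on a cart in front of the work surface, level with it; the furniture and walls round the work are solid. World frame = base frame: x ahead of the robot, y to its left, z up, the work surface at z = 0. Lengths are in mm, angles in rad, forces in N, time in s.
With the tool pointing down it reaches from about 325 to 900 mm from the base axis. Payload 6.1 kg.
Tool frame: the origin (TCP) lies at the very end of the fingers, on their centre line; the grasp point (between the pads) lies 19 mm behind it (r.grip_point_offset is the distance from the TCP to the grasp point, in mm); x points along the fingers, z is the direction in which the jaws open and shut, and the axes are right-handed (so a half turn about x gives the same grasp; the last joint's range is limited). The gripper opens to 85 mm and grips with 20 to 120 N. Pads are 22 mm wide; open, the fingers measure 114 mm over their backs; the gripper's body (76 mm by 85 mm) begins 54 mm behind the grasp point. The pads swing forward as they close: fully open they stand 13 mm farther back than shut.
Start: joints at [1.148, 0.22, 1.526, -0, 1.395, -0.126], TCP at [182.787, 597.666, 231.3] pointing down, gripper open.
Joint ranges: [-2.98, 2.98], [-0.91, 2.08], [0.09, 2.57], [-1.24, 4.39], [0.2, 2.65], [-2.68, 2.68]. Speed limits (rad/s): [2.57, 2.57, 3.01, 3.14, 3.14, 3.14].

## Interface

Orientations are given as a rotation vector (axis times angle).
In Python, from rig import r, cams gives the robot as it stands. The module is installed in compiled form; this text tells all that it offers.
- The arm moves only by the shell command python3 -m creep 'ROWS' [FORCE]. ROWS is JSON, a list of rows, each a list of 3 entries, a list of its own where there are three numbers: the finger opening in cm, from 0 to 8.54, then the shift along the world's x, y, z in cm, then the turn, a rotation vector about the world's x, y, z in degrees. In form: [[jaw, [x, y, z], [rx, ry, rz]], ...]. A call has 1 to 12 rows; each row shifts and turns the pose as measured when the row begins; what a row does not reach is not made up. A row lasts 1/8 s, in which the tool goes at most 62.5 mm and 10.7 degrees, less where a joint would pass 70% of its speed; a pose out of reach is approached as far as the arm can. A call is refused whole if a number of a shift passes 6.25 or a number of a turn 10.7, either way. A call with a gripper value outside its range is refused whole. The fingers move at their own pace and stop on an object; FORCE is the grip in N (left out, the last holds). Time passes only in rows, so rows that do not move let the fingers close. It gives the time, the measured TCP pose, the force and the opening at its end, in the units of the state.
- r.get_state(): the state, without advancing time (a new reading comes with each control period).
- cams.camera(name): name is "scene" or "side" or "wrist"; returns (picture, depth): 480x640x3 uint8, blue, green, red; 480x640 float32, mm along the optical axis (not along the pixel's ray), 0 where there is no reading.
- cams.camera_params(name): a dict with "intrinsics" (3x3 intrinsics, pixels), "T" (4x4, takes a point from camera to world coordinates); the wrist camera has in their place "hand_eye" (4x4, takes a point from camera to tool coordinates, whose origin is the TCP and whose axes are the tool frame's). Camera axes: x right, y down, z forward; pixel columns grow to the right and rows downward; lengths in mm; the calibration is good to about 2 mm. A picture is of the moment at which its call begins: read the wrist's pose just before it. camera_params takes no time and is no camera call.
- r.sign_off(): hands the job in, once; it reports no verdict.
The state is a dict: "t": time; "q": joint angles; "joint_vel": joint speeds; "joint_efforts": joint torques, N m; "position": TCP position; "orientation": TCP orientation; "ft_force": force on the tool from outside, world axes, zero at the start; "ft_torque": the same for the moment, N m; "width": finger opening in mm.
Only numpy, scipy, OpenCV 4.12 (cv2) and the standard library are available. Lean on these libraries where they do the work, as an engineer would, in place of code of your own. Each camera call takes 0.05 s, during which the arm holds its last target.

## Task

Scoop up at least three of the five hazelnuts from the steel tray with the scoop and tip them into the nut mill, then stand the scoop upright on the worktop again (back in the tray is fine too) and let go of it. Then take the mill's pusher, lower it through the feed slot at the bottom of the hopper and press it down until its cross bar has pushed the two sprung safety rods all the way in, as the mill runs only then. Finish while still gripping the pusher and holding it down there; leave the honey jar, the spice jar and the two tins where they stand.

Things in the scene. Friction and masses are not known exactly. Their poses are not given: they have to be found in the camera images.
- nut_mill: white electric nut mill, fixed. Origin: on the worktop straight under its upright feed chute; x points to its back (motor), z up. Housing x = -77 to +125 mm, y = +-75 mm. On top an open hopper, outer rim 138 (x) by 114 (y) mm at height 174 mm; inside, its walls slope at 45 degrees from 130 x 106 mm at height 172 mm down to the slot at height 140 mm.
- mill_slot (a point): centre of the mouth of the mill's feed slot (bottom of the hopper), 140 mm above the worktop; axes as the mill's. The slot is 66 (x) by 42 (y) mm and goes straight down 70 mm to a steel grating at height 70 mm, on which the nuts come to lie.
- mill_chamber (a point): point on the chute's axis, 18 mm above the grating. Mind the room: above the rear of the worktop, from x = 0.60 m backwards, hangs a loaded shelf, underside 457 mm high; at the right, beyond y = -0.52 m and x = 0.42 m, stands a microwave oven 325 mm high.
- interlock (a joint): mill's safety switch, m: 0 up, 0.008 fully pressed (end stop). Two sprung rods beside the hopper (mill's y = +-63 mm) move as one; each has a black pad, 26 (x) by 13 (y) mm, its top at height 184 mm when up, 176 mm when pressed. Together they push back with 5 N at first, 10 N at full travel, and lift the pusher again when it is let go.
- pusher: white plastic pusher, 0.18 kg, standing on its foot. Origin: centre of the foot's underside, z up. Body 64 (x) by 40 (y) mm, 2 mm less than the slot each way (lowest 6 mm: 60 by 36 mm). From 68 to 80 mm up a cross bar 24 (x) by 140 (y) mm, which lands on the mill's two pads. It fits either way round (half a turn). With the rods fully pressed the foot is 108 mm above the worktop.
- pusher_grip (a point): middle of the pusher's upright grip, 104 mm above its foot; the grip is 56 (x) by 18 (y) mm and stands from 80 to 126 mm above the foot; pinch it across the 18 mm (pusher's y).
- nut_tray: steel tray, fixed. Origin: on the worktop under its centre, z up. Inner floor 200 (x) by 64 (y) mm, 5 mm above the worktop; the long sides slope outward by 18 degrees, the end walls by 30 degrees; rim at 46 mm, outer size 260 by 104 mm. The nuts start in its +x half; the -x half is empty.
- nut_1: hazelnut, a ball 20 mm across, 10 g; origin at its centre.
- nut_2: hazelnut, a ball 20 mm across, 10 g; origin at its centre.
- nut_3: hazelnut, a ball 20 mm across, 10 g; origin at its centre.
- nut_4: hazelnut, a ball 20 mm across, 10 g; origin at its centre.
- nut_5: hazelnut, a ball 20 mm across, 10 g; origin at its centre.
- scoop: aluminium scoop with a black handle bar over it, 0.14 kg, standing flat. Origin on its underside; x points to the open front, z up. Flat floor 2 mm thick, 56 mm wide (y), from x = -42 to +52 mm (the lip); side walls 24 mm high from x = -41 to +32 mm, then 6 mm to +50; back wall 26 mm high; the bar's post stands at the back, x = -49 to -41 mm.
- scoop_grip (a point): point in the middle of the handle bar's height and width, at scoop x = -5 mm, 75 mm above its underside. The bar lies along x from -50 to +34 mm, 18 mm wide (y), from 64 to 86 mm high; pinch it across the 18 mm.
- scoop_lip (a point): middle of the front edge of the scoop's floor.
- scoop_in (a point): centre of the scoop's hollow, 12 mm above its underside.
- honey_jar: honey jar with a flat lid, 68x73x90 mm; a bystander, origin under its centre.
- tuna_tin: low round tin, 86 mm across, 40 mm high; a bystander, origin under its centre.
- spice_jar: spice jar, 45 mm across, 106 mm high; a bystander, origin under its centre.
- sardine_tin: flat oblong tin, 63x105x23 mm; a bystander, origin under its centre.

How it is judged:
By the outcome, as a careful person would: the job done as asked, in the order asked, and still so for the second after the job is handed in, while the arm keeps its last pose, push and grip.
It also fails if it takes over 72 s, if anything falls off the work surface, if the arm or the gripper's body presses on something with over 40 N, if the wrist force passes 120 N, or if a joint passes its speed limit or range.

## Working session

There is one attempt and no reset: what is moved stays moved. The work goes in short steps, Python scripts to look and compute and a shell command to move; the robot and the scene stay as the last step left them, time stands still between calls to the robot, and variables do not carry over. Pictures are saved under pics/ and viewed, and the job is handed in when it is done.

```bash
ls; mkdir -p pics
python3 - <<'E'
from rig import r,cams
import cv2,numpy as np
s=r.get_state()
for k,v in s.items(): print(k,np.round(v,3))
for n in ["scene","side","wrist"]:
    p,d=cams.camera(n); cv2.imwrite(f"pics/a_{n}.png",p); np.save(f"pics/a_{n}.npy",d)
    c=cams.camera_params(n); print(n,{k:np.round(v,3).tolist() for k,v in c.items()})
E
```

```text
pics
t 0.0
q [ 1.148  0.221  1.528  0.     1.395 -0.126]
joint_vel [-0.001  0.     0.001 -0.002  0.001 -0.001]
joint_efforts [-0.0000e+00 -4.9690e+01 -3.8939e+01 -0.0000e+00  1.1000e-02  0.0000e+00]
position [182.539 597.109 230.193]
orientation [-0.989  1.337  0.987]
ft_force [ 0.262 -0.666  0.034]
ft_torque [ 0.004 -0.006 -0.001]
width 85.303
scene {'intrinsics': [[534.319, 0.0, 313.33], [0.0, 534.319, 238.391], [0.0, 0.0, 1.0]], 'T': [[0.69, -0.456, 0.561, -355.592], [-0.723, -0.434, 0.537, -884.503], [-0.001, -0.777, -0.63, 1125.616], [0.0, 0.0, 0.0, 1.0]]}
side {'intrinsics': [[614.239, 0.0, 305.655], [0.0, 614.239, 242.899], [0.0, 0.0, 1.0]], 'T': [[0.899, -0.349, 0.264, 30.952], [-0.437, -0.721, 0.538, -1056.172], [0.003, -0.599, -0.801, 1657.976], [0.0, 0.0, 0.0, 1.0]]}
wrist {'intrinsics': [[408.606, 0.0, 319.699], [0.0, 408.606, 234.672], [0.0, 0.0, 1.0]], 'hand_eye': [[0.001, -0.278, 0.96, -142.231], [0.0, -0.96, -0.278, 70.205], [1.0, 0.0, -0.001, 0.262], [0.0, 0.0, 0.0, 1.0]]}
```

View pics/a_scene.png

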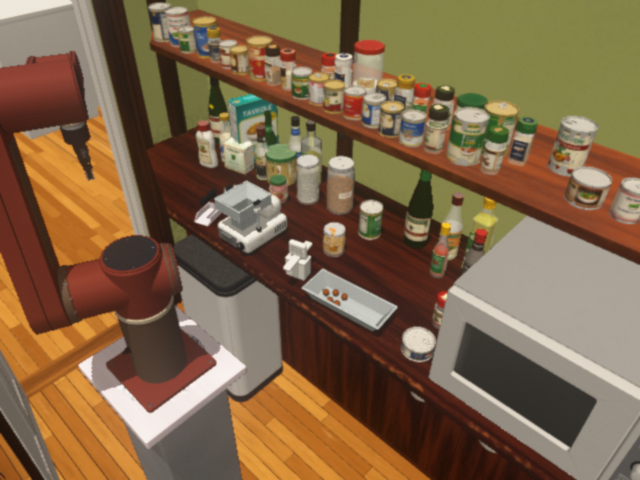

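View pics/a_side.png

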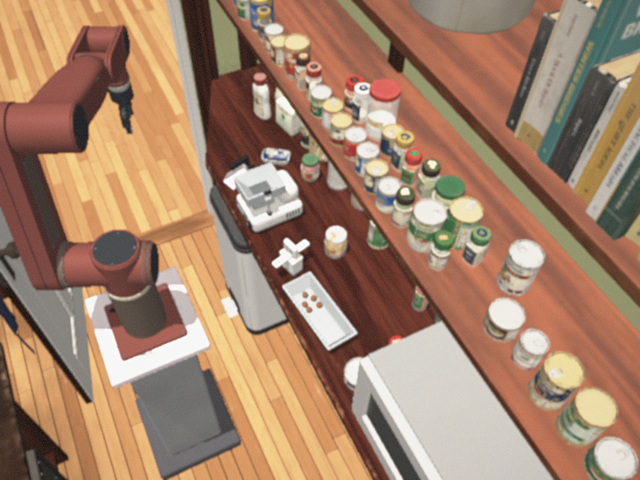

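View pics/a_wrist.png

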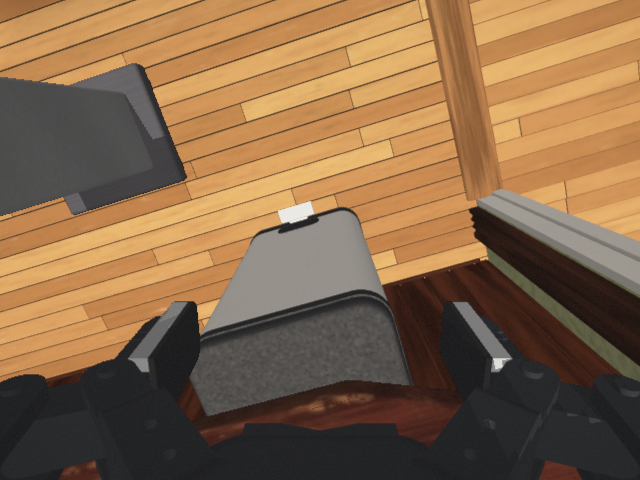

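The scene shows the mill at about (250,215), the scoop at (208,208), the pusher at (297,258), and the tray at (350,300) with the nuts at (335,296). I'll zoom in and back-project the depth.

```bash
cat > h.py <<'E'
import numpy as np,cv2
from scipy.spatial.transform import Rotation as R
def cloud(d,K,T):
    v,u=np.mgrid[0:480,0:640]
    P=np.stack([(u-K[0,2])/K[0,0]*d,(v-K[1,2])/K[1,1]*d,d,np.ones_like(d)],-1)
    W=(P@T.T)[...,:3]; W[d<=0]=np.nan
    return W
def tcpT(s):
    T=np.eye(4);T[:3,:3]=R.from_rotvec(s["orientation"]).as_matrix();T[:3,3]=s["position"];return T
def grab(name,tag):
    from rig import r,cams
    s=r.get_state();p,d=cams.camera(name);c=cams.camera_params(name)
    T=np.array(c["T"]) if "T" in c else tcpT(s)@np.array(c["hand_eye"])
    W=cloud(d.astype(float),np.array(c["intrinsics"]),T)
    cv2.imwrite(f"pics/{tag}.png",p);np.save(f"pics/{tag}_W.npy",W)
    return p,W,T,np.array(c["intrinsics"]),s
E
python3 - <<'E'
import cv2,numpy as np
from h import *
from rig import cams
p=cv2.imread('pics/a_scene.png');q=p[165:365,180:450]
cv2.imwrite('pics/a_scene_z.png',cv2.resize(q,None,fx=2.9,fy=2.9,interpolation=cv2.INTER_CUBIC))
p=cv2.imread('pics/a_side.png');q=p[130:400,210:400]
cv2.imwrite('pics/a_side_z.png',cv2.resize(q,None,fx=2.2,fy=2.2,interpolation=cv2.INTER_CUBIC))
for n in ["scene","side"]:
    c=cams.camera_params(n);W=cloud(np.load(f'pics/a_{n}.npy').astype(float),np.array(c["intrinsics"]),np.array(c["T"]))
    np.save(f'pics/a_{n}_W.npy',W)
W=np.load('pics/a_scene_W.npy')
for (u,v) in [(208,207),(250,192),(297,258),(335,296),(348,300),(304,284),(395,318),(418,344),(334,238),(445,308),(365,330),(270,185)]:
    print((u,v),np.round(W[v,u]))
E
```

```text
(208, 207) [512. 467.   6.]
(250, 192) [539. 252. 157.]
(297, 258) [475. -23.  81.]
(335, 296) [ 492. -162.    6.]
(348, 300) [ 509. -198.    3.]
(304, 284) [469. -57.   2.]
(395, 318) [ 546. -340.    3.]
(418, 344) [ 486. -455.   38.]
(334, 238) [628. -34.  74.]
(445, 308) [ 430. -532.  271.]
(365, 330) [ 456. -306.    0.]
(270, 185) [695. 333.  73.]
```

View pics/a_scene_z.png

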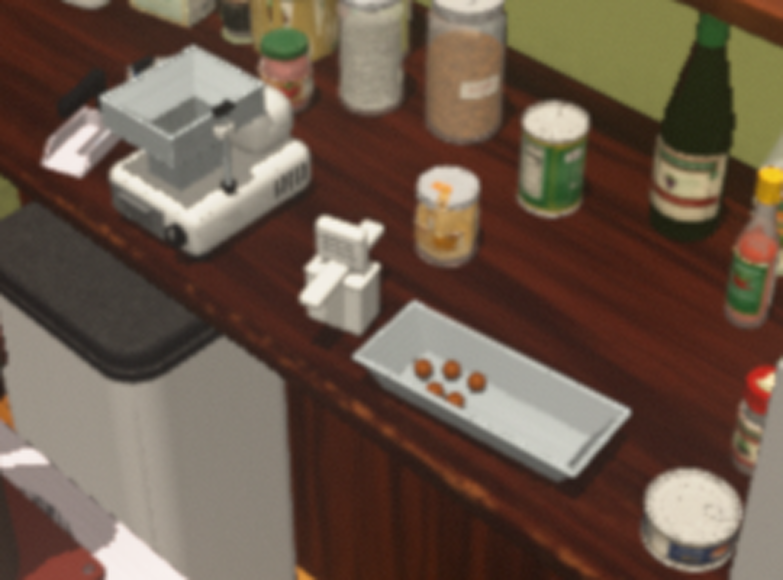

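View pics/a_side_z.png

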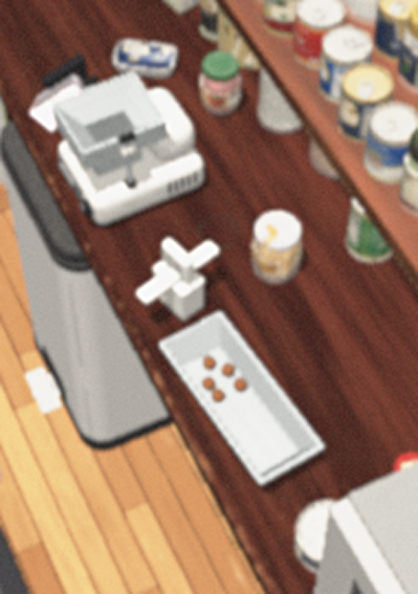

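Run:
```python
from h import *
from rig import r
s=r.get_state();T=tcpT(s);print(np.round(T,3))
for n in ['scene','side']:
    W=np.load(f'pics/a_{n}_W.npy')
    # top-down map, 1px=1.2mm
    im=cv2.imread(f'pics/a_{n}.png')
    o=np.zeros((560,760,3),np.uint8);zb=np.full(o.shape[:2],-1e9)
    X=W.reshape(-1,3);C=im.reshape(-1,3)
    m=np.isfinite(X[:,0])&(X[:,0]>350)&(X[:,0]<750)&(X[:,1]>-520)&(X[:,1]<560)&(X[:,2]>-10)&(X[:,2]<230)
    for p,c in zip(X[m],C[m]):
        u=int((560-p[1])*0.7);v=int((750-p[0])*1.35*1.0*0.52*0+ (750-p[0])*0.7)
        if p[2]>zb[v,u]: zb[v:v+2,u:u+2]=p[2];o[v:v+2,u:u+2]=c
    cv2.imwrite(f'pics/top_{n}.png',o[:290])
```

```text
[[-1.00000e-03 -9.56000e-01  2.92000e-01  1.82581e+02]
 [-1.00000e-03  2.92000e-01  9.56000e-01  5.97245e+02]
 [-1.00000e+00  0.00000e+00 -1.00000e-03  2.30447e+02]
 [ 0.00000e+00  0.00000e+00  0.00000e+00  1.00000e+00]]
```

View pics/top_side.png

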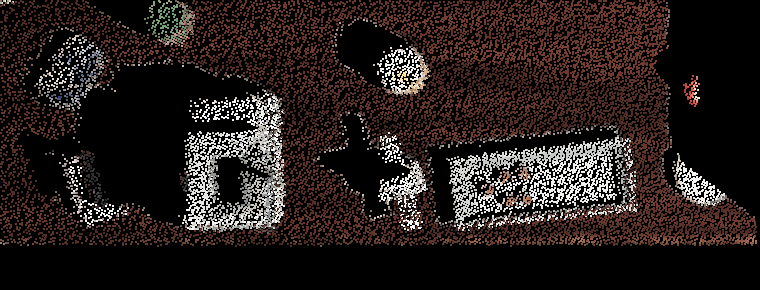

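```bash
python3 -m creep '[[8.5,[2.6,-2.7,3],[0,0,1.7]],[8.5,[2.6,-2.7,3],[0,0,1.7]],[8.5,[2.6,-2.7,3],[0,0,1.7]],[8.5,[2.6,-2.7,3],[0,0,1.7]],[8.5,[2.6,-2.7,0],[0,0,1.7]],[8.5,[2.6,-2.7,0],[0,0,1.7]],[8.5,[2.6,-2.7,0],[0,0,1.7]],[8.5,[2.6,-2.7,0],[0,0,1.7]],[8.5,[2.6,-2.7,0],[0,0,1.7]],[8.5,[2.6,-2.7,0],[0,0,1.7]],[8.5,[0,0,0],[0,0,0]]]'
python3 - <<'E'
from h import *
p,W,T,K,s=grab('wrist','b1'); print(s['t'],s['position'],np.round(s['q'],2))
print(np.round(T,2))
E
```

```text
t: 1.52
position: [447.6, 316.0, 349.6]
orientation: [-1.223, 1.211, 1.215]
ft_force: [-0.8, 1.0, 0.1]
width: 85.3
1.525 [447.59455191 315.98955078 349.57621255] [ 0.47 -0.01  1.56 -0.01  1.6  -1.11]
[[-1.0000e-02  9.6000e-01  2.8000e-01  3.7768e+02]
 [ 1.0000e+00  1.0000e-02 -1.0000e-02  3.1651e+02]
 [-1.0000e-02  2.8000e-01 -9.6000e-01  4.9192e+02]
 [ 0.0000e+00  0.0000e+00  0.0000e+00  1.0000e+00]]
```

View pics/b1.png

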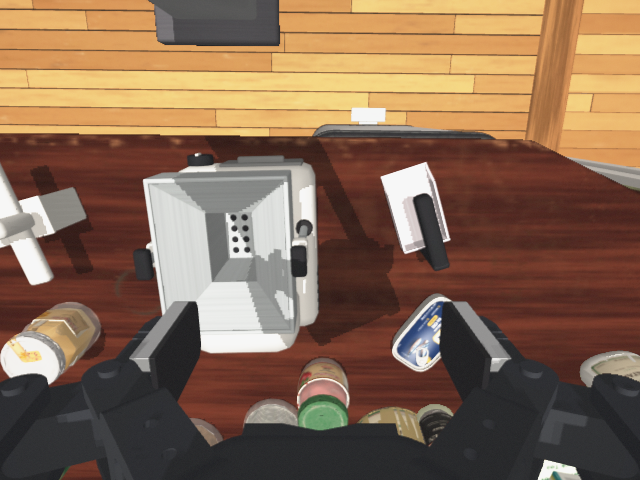

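The wrist view shows the scoop at (415,210) with its lip at the upper left, the handle bar running from (425,200) to (440,265), the hopper rim at (225,265) and pads at (143,262) and (299,262). Next I'll fit the poses from the depth.

Run:
```python
from h import *
W=np.load('pics/b1_W.npy');v,u=np.mgrid[0:480,0:640]
img=cv2.imread('pics/b1.png')
def sel(b,z): 
    m=(u>=b[0])&(u<b[2])&(v>=b[1])&(v<b[3])&(W[...,2]>z[0])&(W[...,2]<z[1]);return m
# floor check
m=sel((320,280,380,340),(-30,30));print('floor',np.nanmedian(W[m][:,2]))
for name,b,z in [('rim',(110,150,320,345),(168,179)),('padL',(130,245,156,285),(178,192)),('padR',(288,240,310,280),(178,192)),('bar',(400,180,455,275),(78,95)),('barfull',(400,180,455,275),(55,100)),('scoopfloor',(375,150,460,260),(-3,30))]:
    m=sel(b,z);P=W[m]
    if len(P)<5: print(name,len(P));continue
    rc=cv2.minAreaRect(P[:,:2].astype(np.float32))
    print(name,len(P),'rect',np.round(rc[0],1),np.round(rc[1],1),round(rc[2],1),'med',np.round(np.median(P,0),1),'zr',np.round(np.percentile(P[:,2],[5,95]),1))
    if name=='rim':
        print(np.round([P[:,0].min(),P[:,0].max(),P[:,1].min(),P[:,1].max()],1))
```

```text
floor -0.3809019607206494
rim 5112 rect [492.6 234.5] [138.5 138.1] 2.1 med [475.8 236.4 172. ] zr [168.4 174.6]
[421.5 561.7 165.1 303.6]
padL 528 rect [494.1 170.8] [25.1 12.8] 1.8 med [493.6 172.  183.3] zr [179.1 184.6]
padR 484 rect [489.7 297. ] [25.2 13. ] 2.1 med [489.1 297.4 183.2] zr [180.6 184.6]
bar 1347 rect [492.3 430.1] [82.7 18.5] 19.3 med [490.3 428.9  84.8] zr [81.  86.4]
barfull 1491 rect [492.2 430.1] [82.9 18.5] 19.3 med [490.1 428.1  84.6] zr [73.4 86.4]
scoopfloor 7948 rect [481.6 434.1] [140.1 107. ] 2.7 med [4.696e+02 4.239e+02 1.000e-01] zr [-1.8 19.8]
```

```bash
python3 -c "
import cv2
p=cv2.imread('pics/b1.png')
cv2.imwrite('pics/b1z1.png',cv2.resize(p[145:360,120:330],None,fx=2.75,fy=2.75,interpolation=cv2.INTER_CUBIC))
cv2.imwrite('pics/b1z2.png',cv2.resize(p[150:290,360:480],None,fx=4,fy=4,interpolation=cv2.INTER_CUBIC))
"
```

```text
(no output)
```

View pics/b1z1.png

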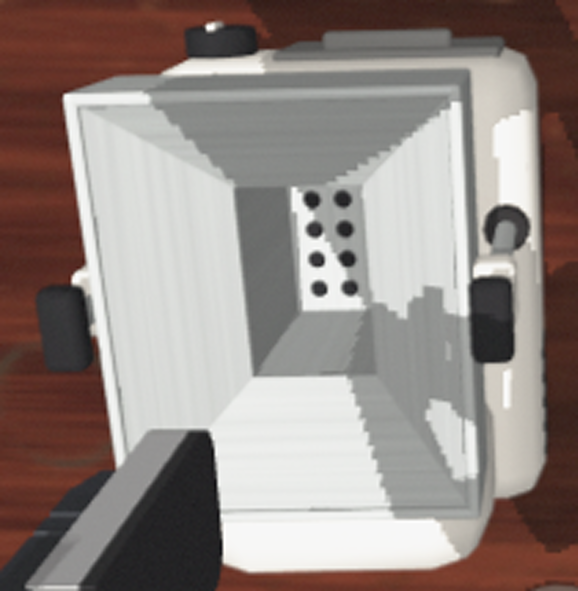

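View pics/b1z2.png

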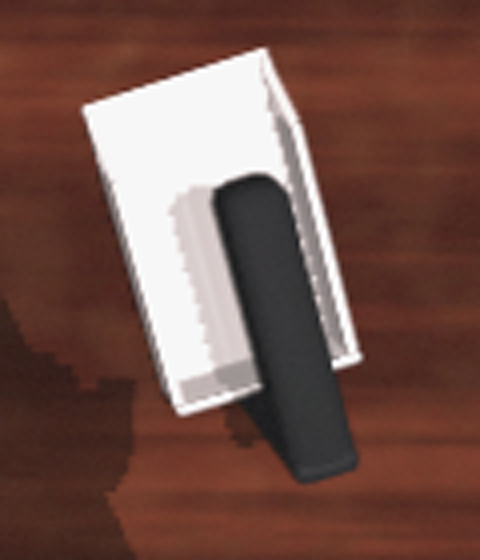

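Mill: centre ≈ (492,234), yaw ≈ 2°. The pad spacing comes out at 126 mm and the tops at 184 mm, as specified. Scoop: bar centre (492,430), 82.7 × 18.5 mm with its top at 86 mm, pointing along (-0.944,-0.33). I'll go above the scoop grip.

```bash
python3 -m creep '[[8.5,[1.05,2.8,-3],[0,0,4.7]],[8.5,[1.05,2.8,-3.5],[0,0,4.7]],[8.5,[1.05,2.8,-3.5],[0,0,4.7]],[8.5,[1.05,2.8,-3.5],[0,0,4.6]],[8.5,[0,0,-3.5],[0,0,0]],[6,[0,0,-3],[0,0,0]],[6,[0,0,0],[0,0,0]]]'
python3 - <<'E'
from h import *
p,W,T,K,s=grab('wrist','b2'); t=tcpT(s);print(np.round(t,3))
E
```

```text
t: 2.45
position: [482.0, 439.2, 144.0]
orientation: [-1.468, 1.024, 1.466]
ft_force: [-0.3, 0.1, -0.3]
width: 60.2
[[-1.00000e-03 -9.38000e-01 -3.48000e-01  4.81989e+02]
 [-4.00000e-03 -3.48000e-01  9.38000e-01  4.39198e+02]
 [-1.00000e+00  3.00000e-03 -3.00000e-03  1.43957e+02]
 [ 0.00000e+00  0.00000e+00  0.00000e+00  1.00000e+00]]
```

View pics/b2.png

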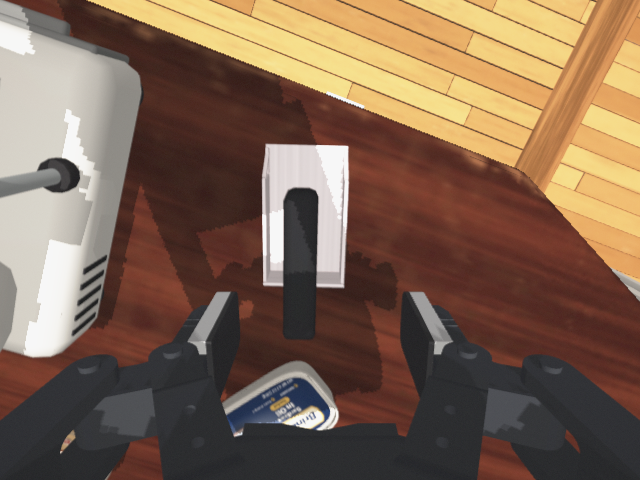

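Run:
```python
from h import *
W=np.load('pics/b2_W.npy');v,u=np.mgrid[0:480,0:640]
m=(u>275)&(u<325)&(v>180)&(v<345)&(W[...,2]>80)&(W[...,2]<92)
P=W[m];rc=cv2.minAreaRect(P[:,:2].astype(np.float32));print(rc,np.median(P[:,2]))
from rig import r
s=r.get_state();t=tcpT(s)
print(np.degrees(np.arctan2(-t[1,1],-t[0,1])))
```

```text
((492.19122314453125, 430.8309631347656), (82.82583618164062, 17.890026092529297), 18.598215103149414) 85.10194314561952
20.347146104948102
```

```bash
python3 -m creep '[[6,[0.4,-0.5,-2],[0,0,-0.7]],[6,[0.35,-0.45,-2],[0,0,-0.6]],[6,[0,0,-2],[0,0,0]],[6,[0,0,-1.4],[0,0,0]],[6,[0,0,-0.5],[0,0,0]],[6,[0,0,0],[0,0,0]]]'
```

```text
t: 3.25
position: [492.5, 430.8, 65.7]
orientation: [-1.45, 1.03, 1.444]
ft_force: [-0.1, 0.0, -0.3]
width: 60.2
```

```bash
python3 -m creep '[[4,[-0.25,-0.15,-0.7],[0,0,0]],[3,[0,0,-0.2],[0,0,0]],[1.5,[0,0,0],[0,0,0]],[1.0,[0,0,0],[0,0,0]],[1.0,[0,0,0],[0,0,0]],[1.0,[0,0,0],[0,0,0]],[1.0,[0,0,0],[0,0,0]]]' 60
python3 - <<'E'
from h import *
p,W,T,K,s=grab('wrist','b3'); t=tcpT(s);print(np.round(t,3))
E
```

```text
t: 4.12
position: [490.4, 430.1, 57.7]
orientation: [-1.451, 1.027, 1.443]
ft_force: [-0.1, -0.2, -1.7]
width: 17.4
[[ 8.00000e-03 -9.46000e-01 -3.25000e-01  4.90436e+02]
 [ 3.00000e-03 -3.25000e-01  9.46000e-01  4.30133e+02]
 [-1.00000e+00 -8.00000e-03  0.00000e+00  5.76560e+01]
 [ 0.00000e+00  0.00000e+00  0.00000e+00  1.00000e+00]]
```

View pics/b3.png

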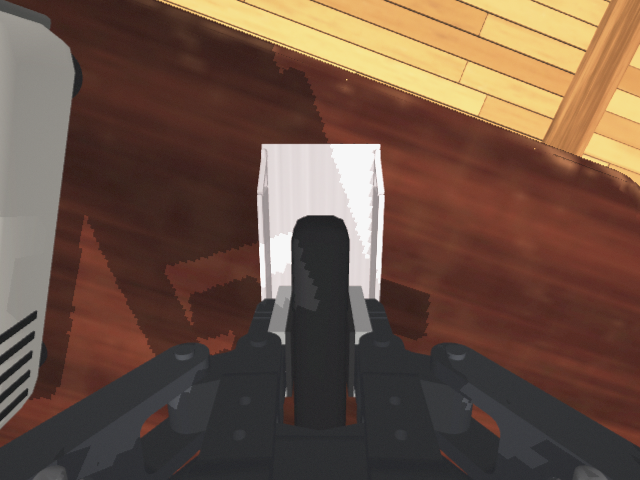

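The scoop is gripped and centred between the pads. I'll lift it and move over for a view of the pusher and tray.

```bash
python3 -m creep '[[1,[0,0,2],[0,0,0]],[1,[0,0,4],[0,0,0]],[1,[-0.5,0,5],[0,0,0]],[1,[-1,0,5],[0,0,0]],[1,[-1,0,5],[0,0,0]],[1,[-1,0,5],[0,0,0]],[1,[0,-4,4],[0,0,-3]],[1,[0,-5,2],[0,0,-3]],[1,[0,-5,0],[0,0,-3]],[1,[0,-5,0],[0,0,-3]],[1,[0,-5,0],[0,0,-3]],[1,[0,-5,0],[0,0,-3]]]'
python3 -m creep '[[1,[0,-5,1],[0,0,0]],[1,[0,-3,0.5],[0,0,0]],[1,[0,0,0],[0,0,0]],[1,[0,0,0],[0,0,0]]]'
python3 - <<'E'
from h import *
p,W,T,K,s=grab('wrist','c1'); t=tcpT(s);print(np.round(t,3),np.round(s['q'],2))
E
```

```text
t: 5.68
position: [449.3, 132.6, 407.2]
orientation: [-1.229, 1.178, 1.199]
ft_force: [0.3, 0.8, -1.2]
width: 17.1
t: 6.18
position: [447.1, 47.5, 428.7]
orientation: [-1.229, 1.175, 1.188]
ft_force: [-0.6, -1.0, -2.3]
width: 17.1
[[ 3.80000e-02 -9.99000e-01 -7.00000e-03  4.47149e+02]
 [ 4.00000e-03 -7.00000e-03  1.00000e+00  4.75160e+01]
 [-9.99000e-01 -3.80000e-02  4.00000e-03  4.28670e+02]
 [ 0.00000e+00  0.00000e+00  0.00000e+00  1.00000e+00]] [-0.07 -0.29  1.66  0.01  1.73 -1.65]
```

View pics/c1.png

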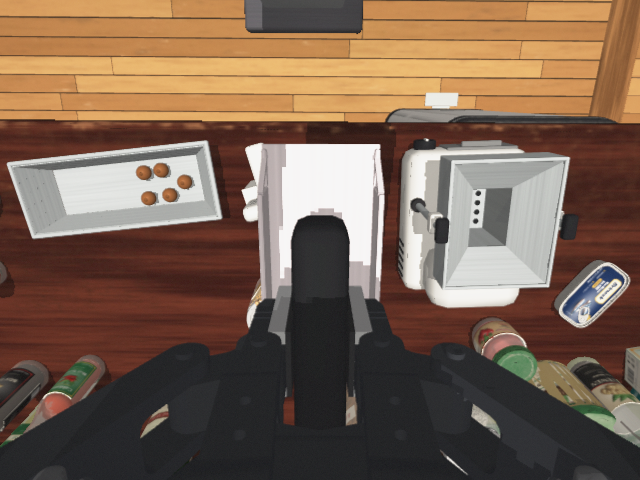

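The tray is fully visible from (10,163) to (220,215), with the nuts at (143–185,170–198). The scoop hides the pusher, so I'll measure that later. Now I'll fit the tray and nuts.

Run:
```python
from h import *
W=np.load('pics/c1_W.npy');v,u=np.mgrid[0:480,0:640];im=cv2.imread('pics/c1.png')
box=(u<235)&(v>130)&(v<245)
m=box&(W[...,2]>38)&(W[...,2]<52);P=W[m]
rc=cv2.minAreaRect(P[:,:2].astype(np.float32));print('rim',rc,np.percentile(P[:,2],[50,95]))
m2=box&(W[...,2]>2)&(W[...,2]<9)
hsv=cv2.cvtColor(im,cv2.COLOR_BGR2HSV)
m2&=(hsv[...,1]<60)&(hsv[...,2]>120)
P=W[m2];rf=cv2.minAreaRect(P[:,:2].astype(np.float32));print('floor',rf,np.median(P[:,2]))
nm=(hsv[...,1]>110)&(hsv[...,2]>80)&(u>125)&(u<205)&(v>155)&(v<210)
n,l,st,ce=cv2.connectedComponentsWithStats(nm.astype(np.uint8))
a=np.radians(94.6)
c=np.array(rc[0])
# tray axis
box4=cv2.boxPoints(rc);e=[box4[(i+1)%4]-box4[i] for i in range(2)];ex=max(e,key=np.linalg.norm);ex=ex/np.linalg.norm(ex);ex*=np.sign(ex[1]);ey=np.array([-ex[1],ex[0]])
print('ex',ex,np.degrees(np.arctan2(ex[1],ex[0])))
for i in range(1,n):
    if st[i,4]<15: continue
    Q=W[l==i];Q=Q[np.isfinite(Q[:,0])];
    top=np.percentile(Q[:,2],95);cc=np.median(Q,0)
    d=cc[:2]-c;print(ce[i],st[i,4],np.round(cc,1),round(top,1),'tray',np.round([d@ex,d@ey],1))
```

```text
rim ((486.6504821777344, -216.96971130371094), (104.0870590209961, 261.5175476074219), 6.458853721618652) [44.65889665 46.9074746 ]
floor ((494.1195373535156, -244.69171142578125), (92.88754272460938, 268.91839599609375), 14.305392265319824) 5.10722898370102
ex [-0.11248969  0.9936529 ] 96.45885
[160.62987013 169.88311688] 154 [ 462.4 -164.    22.4] 25.1 tray [55.4 18.2]
[143.38709677 172.32903226] 155 [ 465.9 -187.7   22.3] 25.6 tray [31.4 17.3]
[184.36241611 181.55704698] 149 [ 478.1 -134.    22. ] 25.3 tray [83.4 -0.8]
[169.44897959 194.7755102 ] 147 [ 496.1 -155.9   22.1] 25.5 tray [ 59.7 -16.2]
[148.38926174 197.98657718] 149 [ 500.9 -185.2   22.1] 25.5 tray [ 29.9 -17.7]
```

```bash
python3 -m creep '[[1,[0.3,-3.9,-2],[0,0,-10.5]],[1,[0.5,-3.9,-2],[0,0,-10.5]],[1,[0.5,-3.9,-2],[0,0,-10.5]],[1,[0.5,-3.9,-2],[0,0,-10.5]],[1,[0.5,-3.9,-2],[0,0,-10.5]],[1,[0.5,-3.9,-2],[0,0,-10.5]],[1,[0.5,-3.9,-2],[0,0,-10.5]],[1,[0.5,-3.9,-2],[0,0,-10.5]],[1,[0,0,0],[0,0,0]],[1,[0,0,0],[0,0,0]]]'
cat > st.py <<'E'
from h import *
from rig import r
s=r.get_state();t=tcpT(s);print(np.round(t,3),np.round(s['q'],2),np.round(s['ft_force'],1),s['t'])
print('tooly yaw',np.degrees(np.arctan2(t[1,1],t[0,1])),'nose elev',np.degrees(np.arcsin(t[2,1])),'roll(z elev)',np.degrees(np.arcsin(t[2,2])))
E
python3 st.py
```

```text
t: 7.48
position: [489.0, -259.7, 263.4]
orientation: [-0.098, 1.565, 0.039]
ft_force: [0.2, -0.2, -1.6]
width: 16.9
[[ 7.00000e-03 -8.70000e-02  9.96000e-01  4.88953e+02]
 [-3.70000e-02  9.95000e-01  8.70000e-02 -2.59709e+02]
 [-9.99000e-01 -3.80000e-02  3.00000e-03  2.63444e+02]
 [ 0.00000e+00  0.00000e+00  0.00000e+00  1.00000e+00]] [-0.61  0.01  1.69 -0.03  1.41 -0.7 ] [ 0.2 -0.2 -1.6] 7.475
tooly yaw 95.00457152662847 nose elev -2.165660734568637 roll(z elev) 0.1896310251718546
```

```bash
python3 -m creep '[[1,[0.3,-0.7,-2],[0,0,1.4]],[1,[0,-0.1,-4],[0,0,0]],[1,[0,0,-4],[0,0,0]],[1,[0,0,-3],[0,0,0]],[1,[0,0,0],[0,0,0]]]'
python3 st.py
python3 - <<'E'
from h import *
grab('wrist','c2')
E
```

```text
t: 8.1
position: [493.7, -263.5, 129.3]
orientation: [-0.132, 1.559, 0.07]
ft_force: [-0.8, 0.3, -1.8]
width: 16.5
[[ 1.20000e-02 -1.28000e-01  9.92000e-01  4.93723e+02]
 [-3.90000e-02  9.91000e-01  1.28000e-01 -2.63497e+02]
 [-9.99000e-01 -4.00000e-02  7.00000e-03  1.29289e+02]
 [ 0.00000e+00  0.00000e+00  0.00000e+00  1.00000e+00]] [-0.62  0.14  1.82 -0.03  1.15 -0.73] [-0.8  0.3 -1.8] 8.1
tooly yaw 97.35151854161987 nose elev -2.2989360464910664 roll(z elev) 0.39548096873084776
```

View pics/c2.png

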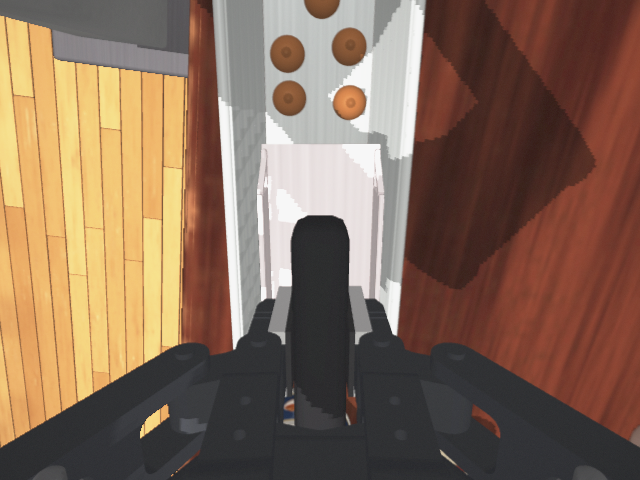

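```bash
python3 -m creep '[[1,[-0.1,-0.4,-2],[0,0,-0.9]],[1,[0,0,-1.5],[0,0,0]],[1,[0,0,-1],[0,0,0]],[1,[0,0,-0.5],[0,0,0]],[1,[0,0,0],[0,0,0]]]';python3 st.py
```

```text
t: 8.78
position: [496.1, -269.9, 81.6]
orientation: [-0.124, 1.552, 0.053]
ft_force: [0.9, 0.5, -1.5]
width: 16.7
[[ 1.90000e-02 -1.12000e-01  9.93000e-01  4.96118e+02]
 [-4.50000e-02  9.93000e-01  1.13000e-01 -2.69865e+02]
 [-9.99000e-01 -4.70000e-02  1.40000e-02  8.15840e+01]
 [ 0.00000e+00  0.00000e+00  0.00000e+00  1.00000e+00]] [-0.62  0.21  1.84 -0.03  1.05 -0.72] [ 0.9  0.5 -1.5] 8.775
tooly yaw 96.45186129403245 nose elev -2.675379305502392 roll(z elev) 0.8073291930098987
```

```bash
python3 -m creep '[[1,[-0.4,-0.04,-0.5],[0.6,0.9,0]],[1,[-0.1,0,-0.4],[0,0,0]],[1,[0,0,-0.2],[0,0,0]],[1,[0,0,0],[0,0,0]]]';python3 st.py
```

```text
t: 9.28
position: [491.5, -270.8, 70.9]
orientation: [-0.116, 1.567, 0.061]
ft_force: [0.0, -0.3, -2.0]
width: 17.5
[[ 4.00000e-03 -1.13000e-01  9.94000e-01  4.91451e+02]
 [-3.50000e-02  9.93000e-01  1.13000e-01 -2.70839e+02]
 [-9.99000e-01 -3.50000e-02  0.00000e+00  7.08970e+01]
 [ 0.00000e+00  0.00000e+00  0.00000e+00  1.00000e+00]] [-0.63  0.23  1.84 -0.03  1.05 -0.73] [ 0.  -0.3 -2. ] 9.275
tooly yaw 96.48430903623517 nose elev -1.9995998242458966 roll(z elev) 0.0025046843348904006
```

```bash
python3 -m creep '[[1,[0.05,0,-0.3],[0,0,0]],[1,[0,0,-0.2],[0,0,0]],[1,[0,0,-0.1],[0,0,0]],[1,[0,0,0],[0,0,0]]]';python3 st.py
```

```text
t: 9.78
position: [492.2, -270.9, 64.7]
orientation: [-0.117, 1.566, 0.061]
ft_force: [-0.2, 0.6, -1.9]
width: 16.9
[[ 4.00000e-03 -1.13000e-01  9.94000e-01  4.92201e+02]
 [-3.50000e-02  9.93000e-01  1.13000e-01 -2.70883e+02]
 [-9.99000e-01 -3.50000e-02  0.00000e+00  6.47370e+01]
 [ 0.00000e+00  0.00000e+00  0.00000e+00  1.00000e+00]] [-0.63  0.24  1.84 -0.03  1.04 -0.73] [-0.2  0.6 -1.9] 9.775
tooly yaw 96.48879498714567 nose elev -2.0187262808742226 roll(z elev) 0.025471260571675463
```

```bash
python3 -m creep '[[1,[0,0,-0.1],[0,0,0]],[1,[0,0,-0.1],[0,0,0]],[1,[0,0,0],[0,0,0]]]'
```

```text
t: 10.15
position: [492.5, -271.3, 63.9]
orientation: [-0.117, 1.566, 0.061]
ft_force: [-0.9, 2.2, 0.6]
width: 17.1
```

```bash
python3 -m creep '[[1,[-0.07,0.6,0],[0,0,0]],[1,[-0.1,0.9,0],[0,0,0]],[1,[-0.1,0.9,0],[0,0,0]],[1,[-0.1,0.9,0],[0,0,0]],[1,[-0.1,0.9,0],[0,0,0]],[1,[-0.1,0.9,0],[0,0,0]],[1,[0,0,0],[0,0,0]]]';python3 st.py
python3 - <<'E'
from h import *
grab('wrist','c3')
E
```

```text
t: 11.02
position: [487.1, -216.5, 64.1]
orientation: [-0.119, 1.564, 0.06]
ft_force: [-0.1, 0.4, -0.7]
width: 17.3
[[ 7.00000e-03 -1.14000e-01  9.93000e-01  4.87078e+02]
 [-3.70000e-02  9.93000e-01  1.14000e-01 -2.16539e+02]
 [-9.99000e-01 -3.70000e-02  3.00000e-03  6.41160e+01]
 [ 0.00000e+00  0.00000e+00  0.00000e+00  1.00000e+00]] [-0.55  0.17  1.92 -0.03  1.02 -0.65] [-0.1  0.4 -0.7] 11.025
tooly yaw 96.52913269197984 nose elev -2.1429994735282056 roll(z elev) 0.15486311856804477
```

View pics/c3.png

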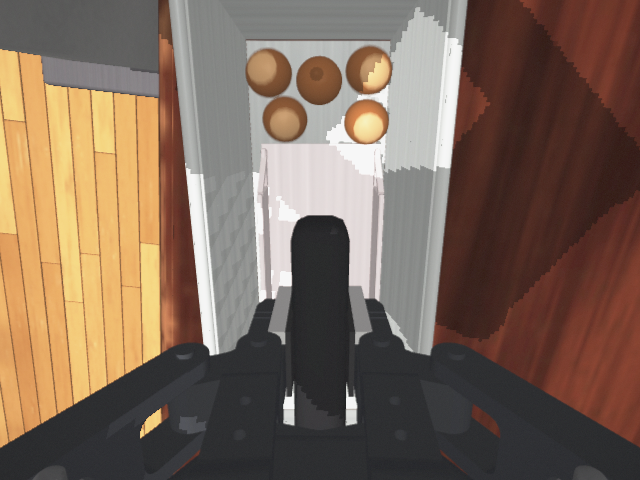

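```bash
python3 -m creep '[[1,[-0.1,0.8,0],[0,0,0]],[1,[-0.1,0.8,0],[0,0,0]],[1,[-0.1,0.8,0],[0,0,0]],[1,[-0.1,0.8,0],[0,0,0]],[1,[0,0,0],[0,0,0]]]';python3 st.py
python3 - <<'E'
from h import *
grab('wrist','c4')
E
```

```text
t: 11.7
position: [482.9, -183.2, 64.2]
orientation: [-0.119, 1.564, 0.059]
ft_force: [0.8, -1.3, -0.5]
width: 16.9
[[ 7.00000e-03 -1.13000e-01  9.94000e-01  4.82914e+02]
 [-3.80000e-02  9.93000e-01  1.13000e-01 -1.83231e+02]
 [-9.99000e-01 -3.80000e-02  3.00000e-03  6.42180e+01]
 [ 0.00000e+00  0.00000e+00  0.00000e+00  1.00000e+00]] [-0.5   0.14  1.96 -0.03  1.02 -0.59] [ 0.8 -1.3 -0.5] 11.7
tooly yaw 96.4957126789711 nose elev -2.1867987839668563 roll(z elev) 0.16785457047823246
```

View pics/c4.png

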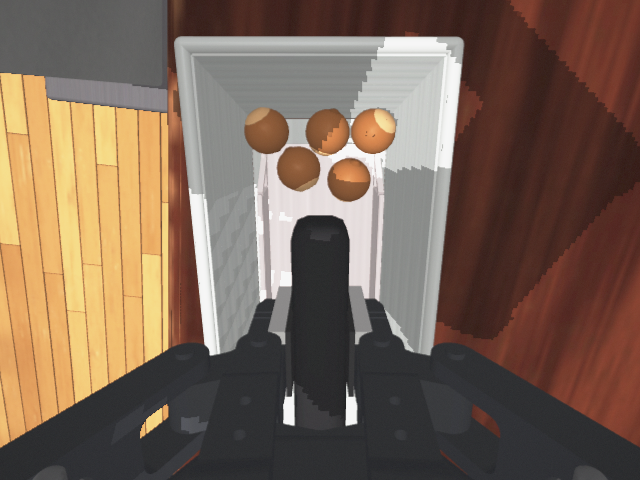

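```bash
python3 -m creep '[[1,[-0.05,0.5,0],[0,0,0]],[1,[-0.03,0.3,0],[0,0,0]],[1,[0,0,0],[0,0,0]]]'
python3 - <<'E'
from h import *
grab('wrist','c5')
E
```

```text
t: 12.12
position: [482.1, -175.2, 64.2]
orientation: [-0.118, 1.564, 0.059]
ft_force: [-0.0, -1.5, 0.2]
width: 17.2
```

View pics/c5.png

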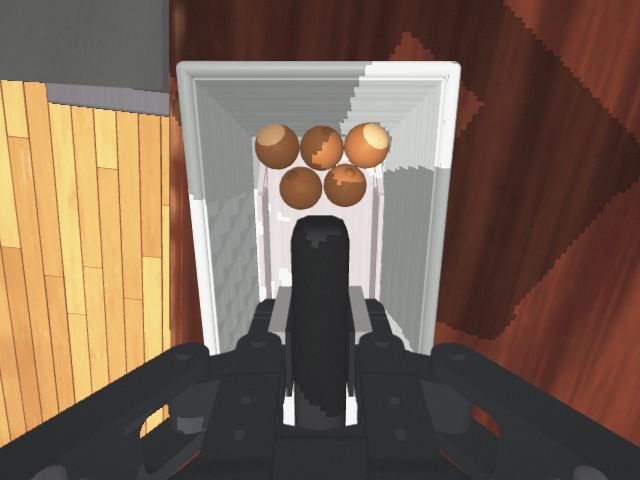

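```bash
python3 -m creep '[[1,[0,0,0.25],[3.5,0.4,0]],[1,[0,0,0.25],[4,0.45,0]],[1,[0,0,0.25],[4,0.45,0]],[1,[0,0,0.25],[4,0.45,0]],[1,[0,0,0.3],[3,0.3,0]],[1,[0,0,0],[0,0,0]]]';python3 st.py
python3 - <<'E'
from h import *
grab('wrist','c6')
E
```

```text
t: 12.92
position: [479.0, -171.8, 74.0]
orientation: [0.151, 1.574, 0.327]
ft_force: [-0.1, 0.6, -1.8]
width: 16.9
[[-3.50000e-02 -1.07000e-01  9.94000e-01  4.79013e+02]
 [ 2.98000e-01  9.48000e-01  1.13000e-01 -1.71758e+02]
 [-9.54000e-01  3.00000e-01 -1.00000e-03  7.40100e+01]
 [ 0.00000e+00  0.00000e+00  0.00000e+00  1.00000e+00]] [-0.65  0.26  1.83  0.23  1.27 -0.85] [-0.1  0.6 -1.8] 12.925
tooly yaw 96.46597674162976 nose elev 17.433310481405602 roll(z elev) -0.0705257072473174
```

View pics/c6.png

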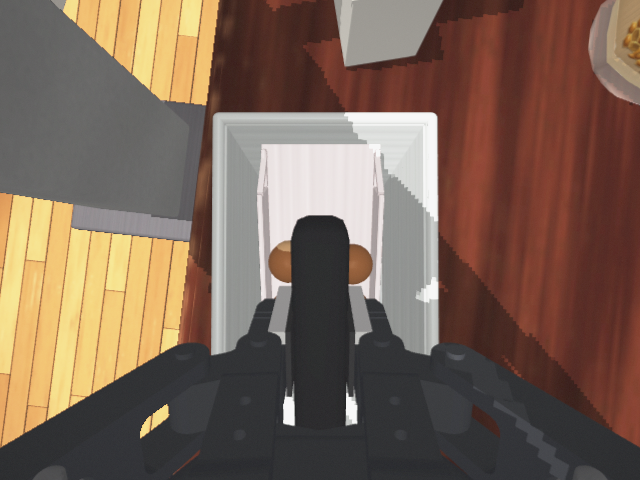

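The nuts rolled back into the hollow and none are left ahead of the lip. Lifting.

```bash
python3 -m creep '[[1,[0,0,1.5],[0,0,0]],[1,[0,0,2.5],[0,0,0]],[1,[0,0,3],[0,0,0]],[1,[0,0,3],[0,0,0]],[1,[0,0,3],[0,0,0]],[1,[0,0,3],[0,0,0]],[1,[0,0,3],[0,0,0]],[1,[0,0,2],[0,0,0]],[1,[0,0,1],[0,0,0]],[1,[0,0,0],[0,0,0]]]';python3 st.py
python3 - <<'E'
from h import *
grab('wrist','c7')
p,*_=grab('side','c7s')
cv2.imwrite('pics/c7sz.png',cv2.resize(p[130:400,210:400],None,fx=2.2,fy=2.2,interpolation=cv2.INTER_CUBIC))
E
```

```text
t: 14.22
position: [476.8, -164.8, 308.7]
orientation: [0.137, 1.573, 0.326]
ft_force: [-1.0, 0.1, -2.2]
width: 16.8
[[-3.40000e-02 -1.15000e-01  9.93000e-01  4.76792e+02]
 [ 2.89000e-01  9.50000e-01  1.20000e-01 -1.64847e+02]
 [-9.57000e-01  2.90000e-01  1.00000e-03  3.08682e+02]
 [ 0.00000e+00  0.00000e+00  0.00000e+00  1.00000e+00]] [-0.63  0.01  1.63  0.22  1.69 -0.75] [-1.   0.1 -2.2] 14.225
tooly yaw 96.91529412062104 nose elev 16.88728794487982 roll(z elev) 0.06063911836616253
```

View pics/c7.png

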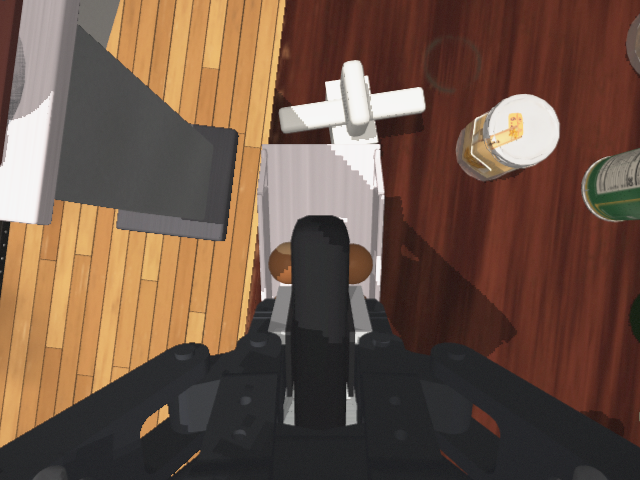

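View pics/c7sz.png

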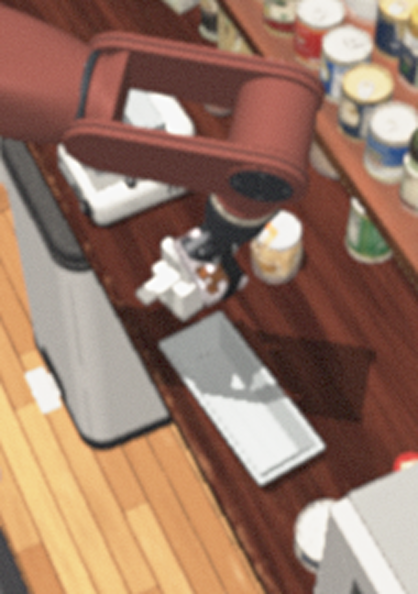

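The tray at (240,390) is empty, so all five nuts are in the scoop. The pusher shows at (353,105). I'll fit the pusher, then carry the nuts to the mill.

```bash
python3 - <<'E'
from h import *
W=np.load('pics/c7_W.npy');v,u=np.mgrid[0:480,0:640]
box=(u>270)&(u<435)&(v>50)&(v<143)
for nm,lo,hi in [('grip',118,132),('bar',74,86)]:
    P=W[box&(W[...,2]>lo)&(W[...,2]<hi)];rc=cv2.minAreaRect(P[:,:2].astype(np.float32));print(nm,len(P),np.round(rc[0],1),np.round(rc[1],1),round(rc[2],1),np.percentile(P[:,2],[5,50,95]).round(1))
    q=cv2.boxPoints(rc);print(np.round(q,1).tolist())
E
python3 -m creep '[[1,[0.2,1.8,0.3],[0,0,0]],[1,[0.3,3.3,0],[0,0,0]],[1,[0.3,3.8,0],[0,0,0]],[1,[0.3,3.8,0],[0,0,0]],[1,[0.3,3.8,0],[0,0,0]],[1,[0.3,3.8,0],[0,0,0]],[1,[0.3,3.6,0],[0,0,0]],[1,[0.3,2.6,0],[0,0,0]],[1,[0.3,1.6,0],[0,0,0]],[1,[0.1,0.6,0],[0,0,0]],[1,[0,0,0],[0,0,0]]]';python3 st.py
```

```text
grip 1348 [489.9 -12.1] [18.3 54.7] 15.5 [120.2 124.5 126.1]
[[473.79998779296875, 11.800000190734863], [488.5, -40.900001525878906], [506.0, -36.0], [491.3999938964844, 16.700000762939453]]
bar 3047 [490.7 -16.9] [139.5  44.8] 10.7 [76.4 79.1 80.7]
[[418.0, -7.800000190734863], [426.3999938964844, -51.79999923706055], [563.4000244140625, -25.899999618530273], [555.0999755859375, 18.100000381469727]]
t: 15.7
position: [497.0, 139.4, 301.3]
orientation: [0.148, 1.591, 0.334]
ft_force: [0.7, 0.4, -1.8]
width: 16.7
[[-5.30000e-02 -1.10000e-01  9.92000e-01  4.96975e+02]
 [ 2.98000e-01  9.47000e-01  1.21000e-01  1.39445e+02]
 [-9.53000e-01  3.02000e-01 -1.80000e-02  3.01326e+02]
 [ 0.00000e+00  0.00000e+00  0.00000e+00  1.00000e+00]] [-0.08 -0.07  1.74  0.3   1.56 -0.21] [ 0.7  0.4 -1.8] 15.7
tooly yaw 96.64119383947519 nose elev 17.569934352475784 roll(z elev) -1.0093620370898357
```

Pusher: grip centre (489.9,-12.1), with the grip's 56 mm side along about 105.5°. The 18.3 × 54.7 mm size and 126 mm top match the description. Now I'll lower over the hopper and level the scoop.

```bash
python3 -m creep '[[1,[0.15,0.2,-0.8],[-3.5,-1.3,0]],[1,[0.1,0.2,-0.8],[-3.5,-0.6,0]],[1,[0.1,0.2,-0.7],[-3.5,-0.4,0]],[1,[0.1,0.1,-0.5],[-2,-0.2,0]],[1,[0,0,0],[0,0,0]]]';python3 st.py;python3 - <<'E'
from h import *
grab('wrist','d1')
E
```

```text
t: 16.32
position: [502.2, 141.8, 271.9]
orientation: [-0.029, 1.574, 0.15]
ft_force: [-0.4, -0.2, -2.2]
width: 17.0
[[-1.00000e-02 -1.13000e-01  9.94000e-01  5.02231e+02]
 [ 7.60000e-02  9.91000e-01  1.14000e-01  1.41796e+02]
 [-9.97000e-01  7.70000e-02 -1.00000e-03  2.71926e+02]
 [ 0.00000e+00  0.00000e+00  0.00000e+00  1.00000e+00]] [ 0.07 -0.06  1.75  0.08  1.46 -0.05] [-0.4 -0.2 -2.2] 16.325
tooly yaw 96.52712977562079 nose elev 4.424025408593185 roll(z elev) -0.07298563721191124
```

View pics/d1.png

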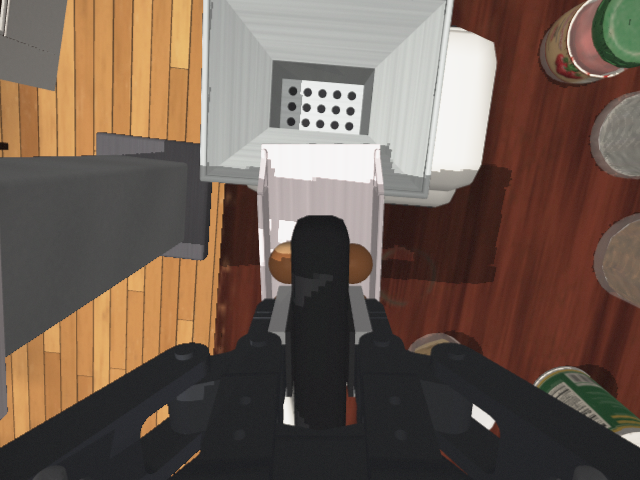

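```bash
python3 -m creep '[[1,[-0.1,0.8,-0.3],[0,0,0]],[1,[0,0.9,-0.6],[-6.5,-0.7,0]],[1,[0,0.95,-0.6],[-6.5,-0.7,0]],[1,[-0.05,1.0,-0.3],[-6.5,-0.7,0]],[1,[-0.1,1.05,-0.2],[-6.5,-0.7,0]],[1,[-0.1,1.05,-0.2],[-6.5,-0.7,0]]]';python3 st.py;python3 - <<'E'
from h import *
grab('wrist','d2')
E
```

```text
t: 17.12
position: [500.9, 198.5, 251.9]
orientation: [-0.471, 1.501, -0.314]
ft_force: [-0.3, -0.4, -1.3]
width: 17.0
[[ 5.60000e-02 -8.80000e-02  9.95000e-01  5.00888e+02]
 [-4.80000e-01  8.71000e-01  1.04000e-01  1.98516e+02]
 [-8.76000e-01 -4.83000e-01  6.00000e-03  2.51865e+02]
 [ 0.00000e+00  0.00000e+00  0.00000e+00  1.00000e+00]] [ 0.51  0.18  1.61 -0.46  1.56  0.46] [-0.3 -0.4 -1.3] 17.125
tooly yaw 95.77006264975452 nose elev -28.883319834002883 roll(z elev) 0.36895338057091365
```

View pics/d2.png

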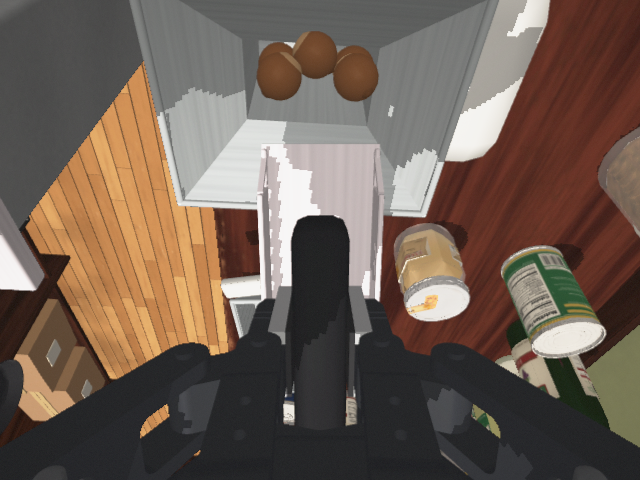

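```bash
python3 -m creep '[[1,[0,0,0.2],[0,0,0]],[1,[0,0,0.2],[0,0,0]],[1,[0,0,0],[0,0,0]]]';python3 st.py;python3 - <<'E'
from h import *
grab('wrist','d3')
E
```

```text
t: 17.55
position: [499.7, 200.9, 253.7]
orientation: [-0.473, 1.504, -0.312]
ft_force: [-0.2, -0.8, -1.8]
width: 17.3
[[ 5.40000e-02 -9.20000e-02  9.94000e-01  4.99710e+02]
 [-4.80000e-01  8.71000e-01  1.06000e-01  2.00899e+02]
 [-8.76000e-01 -4.83000e-01  3.00000e-03  2.53739e+02]
 [ 0.00000e+00  0.00000e+00  0.00000e+00  1.00000e+00]] [ 0.51  0.18  1.61 -0.46  1.56  0.46] [-0.2 -0.8 -1.8] 17.55
tooly yaw 96.01359375217187 nose elev -28.8521256670822 roll(z elev) 0.17034231840636652
```

View pics/d3.png

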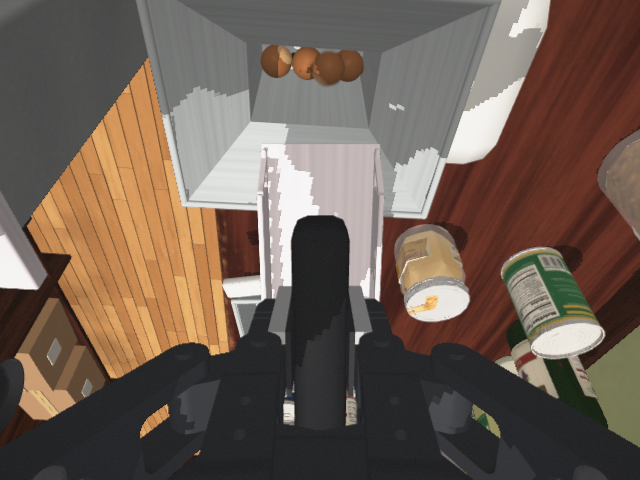

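The nuts are in the chute on the grating at (275–350,62), and the scoop is empty. I'll level it, carry it to the free spot left of the mill, and set it down.

```bash
python3 -m creep '[[1,[0,0,2],[5,0.6,0]],[1,[0,0.5,2],[8,0.9,0]],[1,[-0.2,2,1.5],[8,0.9,0]],[1,[-0.3,3.5,0.5],[6,0.6,0]],[1,[-0.3,4,0],[1,0,0]],[1,[-0.3,4,0],[0,0,0]],[1,[-0.3,4,0],[0,0,0]],[1,[-0.2,2.5,0],[0,0,0]],[1,[0,1.2,-1],[0,0,0]],[1,[0,0,0],[0,0,0]]]';python3 st.py;python3 - <<'E'
from h import *
grab('wrist','e1')
E
```

```text
t: 18.85
position: [487.4, 414.5, 311.3]
orientation: [-0.068, 1.556, 0.077]
ft_force: [-0.0, 0.1, -1.8]
width: 17.2
[[ 1.30000e-02 -9.20000e-02  9.96000e-01  4.87355e+02]
 [ 7.00000e-03  9.96000e-01  9.20000e-02  4.14511e+02]
 [-1.00000e+00  6.00000e-03  1.30000e-02  3.11338e+02]
 [ 0.00000e+00  0.00000e+00  0.00000e+00  1.00000e+00]] [ 0.58  0.21  1.39 -0.    1.53  0.49] [-0.   0.1 -1.8] 18.85
tooly yaw 95.29729885579799 nose elev 0.32628504557831606 roll(z elev) 0.7667212062551719
```

View pics/e1.png

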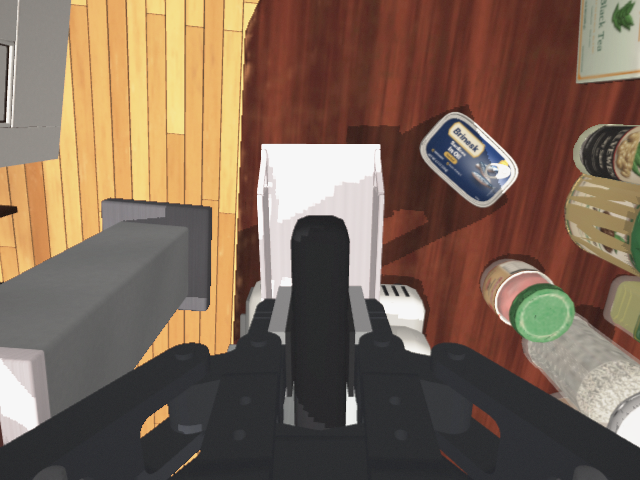

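```bash
python3 - <<'E'
from h import *
W=np.load('pics/e1_W.npy');v,u=np.mgrid[0:480,0:640]
P=W[(u>400)&(u<530)&(v>90)&(v<220)&(W[...,2]>15)&(W[...,2]<30)];rc=cv2.minAreaRect(P[:,:2].astype(np.float32));print(rc,cv2.boxPoints(rc))
E
python3 -m creep '[[1,[-0.3,0.5,-3],[0.2,0.8,0]],[1,[-0.3,0.3,-4],[0,0,0]],[1,[0,0,-5],[0,0,0]],[1,[0,0,-5],[0,0,0]],[1,[0,0,-4],[0,0,0]],[1,[0,0,-2],[0,0,0]],[1,[0,0,-0.5],[0,0,0]],[1,[0,0,0],[0,0,0]]]';python3 st.py
```

```text
((645.0940551757812, 456.67291259765625), (63.14405059814453, 105.17755126953125), 55.74383544921875) [[583.85614 460.1796 ]
 [670.7885  400.9758 ]
 [706.332   453.16623]
 [619.3996  512.37   ]]
t: 19.9
position: [487.3, 414.4, 77.8]
orientation: [-0.054, 1.559, 0.075]
ft_force: [1.1, 0.0, -1.5]
width: 17.1
[[ 1.00000e-02 -8.20000e-02  9.97000e-01  4.87277e+02]
 [ 1.40000e-02  9.97000e-01  8.20000e-02  4.14368e+02]
 [-1.00000e+00  1.30000e-02  1.10000e-02  7.78230e+01]
 [ 0.00000e+00  0.00000e+00  0.00000e+00  1.00000e+00]] [0.58 0.39 1.62 0.01 1.12 0.49] [ 1.1  0.  -1.5] 19.9
tooly yaw 94.72254585366579 nose elev 0.7550468278372039 roll(z elev) 0.622846335095048
```

```bash
python3 -m creep '[[1,[0,0,-0.5],[-1.2,0.5,0]],[1,[0,0,-0.5],[0,0,0]],[1,[0,0,-0.4],[0,0,0]],[1,[0,0,-0.2],[0,0,0]],[1,[0,0,0],[0,0,0]]]';python3 st.py
```

```text
t: 20.52
position: [489.9, 416.5, 65.5]
orientation: [-0.069, 1.563, 0.062]
ft_force: [-0.6, 0.3, -2.5]
width: 17.1
[[ 7.00000e-03 -8.30000e-02  9.97000e-01  4.89883e+02]
 [-4.00000e-03  9.97000e-01  8.30000e-02  4.16450e+02]
 [-1.00000e+00 -5.00000e-03  6.00000e-03  6.54900e+01]
 [ 0.00000e+00  0.00000e+00  0.00000e+00  1.00000e+00]] [ 0.59  0.42  1.6  -0.01  1.11  0.51] [-0.6  0.3 -2.5] 20.525
tooly yaw 94.75134085562878 nose elev -0.27163832870059074 roll(z elev) 0.3678196998369606
```

```bash
python3 -m creep '[[1,[0,0,-0.3],[0,0.3,0]],[1,[0,0,-0.2],[0,0,0]],[1,[0,0,-0.15],[0,0,0]],[1,[0,0,-0.1],[0,0,0]],[1,[0,0,0],[0,0,0]]]';python3 st.py
```

```text
t: 21.15
position: [490.0, 416.5, 57.8]
orientation: [-0.068, 1.569, 0.062]
ft_force: [-1.1, -0.0, -0.5]
width: 17.2
[[ 1.00000e-03 -8.30000e-02  9.97000e-01  4.89994e+02]
 [-4.00000e-03  9.97000e-01  8.30000e-02  4.16472e+02]
 [-1.00000e+00 -4.00000e-03  1.00000e-03  5.77770e+01]
 [ 0.00000e+00  0.00000e+00  0.00000e+00  1.00000e+00]] [ 0.58  0.43  1.6  -0.    1.11  0.5 ] [-1.1 -0.  -0.5] 21.15
tooly yaw 94.74555118071585 nose elev -0.23710922640807275 roll(z elev) 0.058578557274208194
```

Contact at the expected height. Releasing and rising.

```bash
python3 -m creep '[[2.2,[0,0,0],[0,0,0]],[3,[0,0,0],[0,0,0]],[5,[0,0,0],[0,0,0]],[5,[0,0,0],[0,0,0]],[5,[0,0,1.5],[0,0,0]],[5,[0,0,4],[0,0,0]],[5,[0,0,5],[0,0,0]],[5,[0,0,5],[0,0,0]],[5,[0,0,4],[0,0,0]],[5,[0,0,0],[0,0,0]]]' 40;python3 - <<'E'
from h import *
grab('wrist','e2')
E
```

```text
t: 22.4
position: [489.8, 416.4, 265.9]
orientation: [-0.066, 1.563, 0.064]
ft_force: [0.2, -0.3, -0.6]
width: 50.0
```

View pics/e2.png

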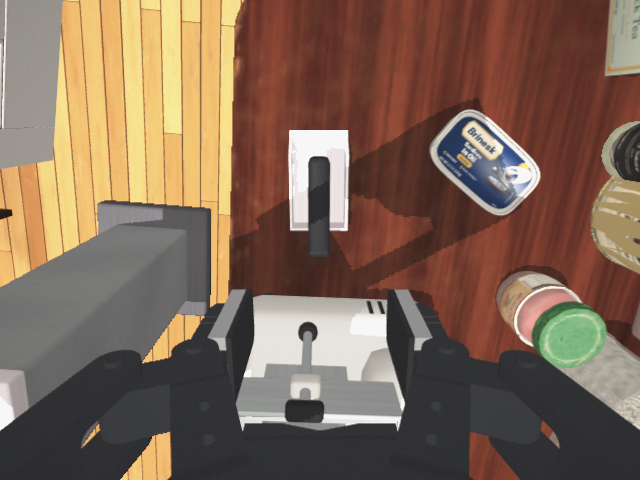

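The scoop stands upright, empty and released at (318,190). Next I'll go over the pusher.

```bash
python3 -m creep '[[5,[0,-2.5,1],[0,0,1]],[5,[0,-4.5,0],[0,0,1]],[5,[0,-5.5,0],[0,0,1]],[5,[0,-5.5,0],[0,0,1]],[5,[0,-5.5,0],[0,0,1]],[5,[0,-5.5,0],[0,0,1]],[5,[0,-5.0,0],[0,0,1]],[5,[0,-4.0,-1],[0,0,1]],[5,[0,-2.5,-1],[0,0,1]],[5,[0,-1.2,-1],[0,0,1]],[5,[0,0,0],[0,0,0]]]';python3 st.py;python3 - <<'E'
from h import *
grab('wrist','f1')
E
```

```text
t: 23.82
position: [477.9, -14.7, 229.0]
orientation: [-0.211, 1.579, 0.204]
ft_force: [-0.2, 0.1, 0.7]
width: 49.8
[[-1.70000e-02 -2.61000e-01  9.65000e-01  4.77943e+02]
 [-6.00000e-03  9.65000e-01  2.61000e-01 -1.47400e+01]
 [-1.00000e+00 -2.00000e-03 -1.80000e-02  2.29022e+02]
 [ 0.00000e+00  0.00000e+00  0.00000e+00  1.00000e+00]] [-0.19 -0.12  1.89 -0.01  1.39 -0.45] [-0.2  0.1  0.7] 23.825
tooly yaw 105.11206503712526 nose elev -0.09510668202427189 roll(z elev) -1.052800744804772
```

View pics/f1.png

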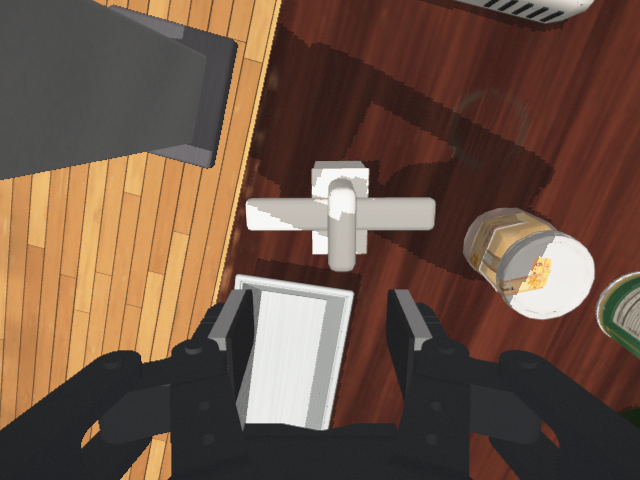

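Run:
```python
from h import *
W=np.load('pics/f1_W.npy');v,u=np.mgrid[0:480,0:640]
def rect(b,lo,hi,n):
    P=W[(u>b[0])&(u<b[2])&(v>b[1])&(v<b[3])&(W[...,2]>lo)&(W[...,2]<hi)];rc=cv2.minAreaRect(P[:,:2].astype(np.float32))
    print(n,len(P),np.round(rc[0],1),np.round(rc[1],1),round(rc[2],2),np.percentile(P[:,2],[5,50,95]).round(1))
rect((300,150,380,280),117,132,'grip')
rect((235,190,320,240),74,84,'barL');rect((365,190,450,240),74,84,'barR')
```

```text
grip 2291 [489.6 -10.1] [17.6 54.4] 15.43 [120.5 124.8 126.4]
barL 2325 [448.4 -21.9] [55.2 23.2] 15.7 [76.7 79.4 80.6]
barR 2177 [532.5   1.1] [51.  23.9] 15.75 [77.  79.4 80.7]
```

```bash
python3 -m creep '[[5,[0.8,0.3,-2],[0.3,-1,0.5]],[5,[0.2,0.1,-3],[0,0,0]],[5,[0,0,-2],[0,0,0]],[5,[0,0,-1],[0,0,0]],[5,[0,0,0],[0,0,0]]]';python3 st.py
```

```text
t: 24.5
position: [489.2, -6.4, 149.2]
orientation: [-0.217, 1.556, 0.216]
ft_force: [0.7, -0.2, 0.2]
width: 49.9
[[ 4.00000e-03 -2.72000e-01  9.62000e-01  4.89223e+02]
 [-0.00000e+00  9.62000e-01  2.72000e-01 -6.40100e+00]
 [-1.00000e+00 -1.00000e-03  3.00000e-03  1.49177e+02]
 [ 0.00000e+00  0.00000e+00  0.00000e+00  1.00000e+00]] [-0.17 -0.03  1.96  0.    1.21 -0.45] [ 0.7 -0.2  0.2] 24.5
tooly yaw 105.79986873448695 nose elev -0.06749100705552291 roll(z elev) 0.2000963620353796
```

```bash
python3 -m creep '[[5,[0,-0.35,-2],[0,0,0]],[5,[0,-0.1,-2],[0,0,0]],[5,[0,0,-1.2],[0,0,0]],[5,[0,0,-0.5],[0,0,0]],[5,[0,0,0],[0,0,0]]]';python3 st.py
```

```text
t: 25.12
position: [493.2, -10.5, 95.9]
orientation: [-0.219, 1.548, 0.215]
ft_force: [-0.8, 0.7, -0.7]
width: 49.9
[[ 1.20000e-02 -2.73000e-01  9.62000e-01  4.93159e+02]
 [-1.00000e-03  9.62000e-01  2.73000e-01 -1.05150e+01]
 [-1.00000e+00 -5.00000e-03  1.10000e-02  9.59440e+01]
 [ 0.00000e+00  0.00000e+00  0.00000e+00  1.00000e+00]] [-0.18  0.04  1.99  0.    1.09 -0.46] [-0.8  0.7 -0.7] 25.125
tooly yaw 105.86138527325302 nose elev -0.26619829375986415 roll(z elev) 0.645144358437407
```

```bash
python3 -m creep '[[5,[-0.35,0,-0.5],[0,0.65,0]],[5,[-0.05,0,-0.3],[0,0,0]],[5,[0,0,0],[0,0,0]]]';python3 st.py
```

```text
t: 25.5
position: [489.9, -10.6, 88.9]
orientation: [-0.219, 1.558, 0.216]
ft_force: [0.3, 0.2, 1.1]
width: 50.2
[[ 2.00000e-03 -2.73000e-01  9.62000e-01  4.89887e+02]
 [-2.00000e-03  9.62000e-01  2.73000e-01 -1.06320e+01]
 [-1.00000e+00 -2.00000e-03  2.00000e-03  8.88510e+01]
 [ 0.00000e+00  0.00000e+00  0.00000e+00  1.00000e+00]] [-0.18  0.05  2.   -0.    1.09 -0.46] [0.3 0.2 1.1] 25.5
tooly yaw 105.86557775701186 nose elev -0.13401014859295593 roll(z elev) 0.09385949078509137
```

```bash
python3 -m creep '[[3,[0,0,-0.2],[0,0,0]],[2,[0,0,0],[0,0,0]],[1,[0,0,0],[0,0,0]],[1,[0,0,0],[0,0,0]],[1,[0,0,0],[0,0,0]]]' 90;python3 st.py;python3 - <<'E'
from h import *
grab('wrist','f2')
E
```

```text
t: 26.12
position: [490.2, -10.7, 87.1]
orientation: [-0.219, 1.557, 0.215]
ft_force: [-0.0, 0.0, 0.1]
width: 17.0
[[ 3.0000e-03 -2.7300e-01  9.6200e-01  4.9022e+02]
 [-2.0000e-03  9.6200e-01  2.7300e-01 -1.0658e+01]
 [-1.0000e+00 -3.0000e-03  2.0000e-03  8.7085e+01]
 [ 0.0000e+00  0.0000e+00  0.0000e+00  1.0000e+00]] [-0.18  0.05  2.   -0.    1.08 -0.46] [-0.   0.   0.1] 26.125
tooly yaw 105.86262314481338 nose elev -0.1488108176948334 roll(z elev) 0.13707324374395502
```

View pics/f2.png

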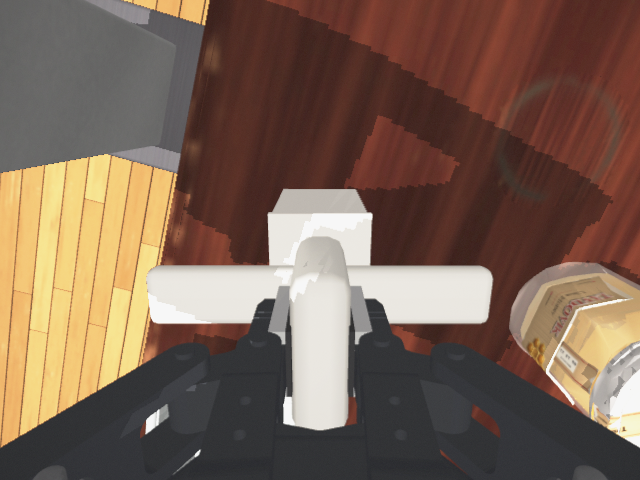

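Gripped squarely with a 17 mm opening. Lift, then carry it to the mill while turning.

```bash
python3 -m creep '[[1,[0,0,2],[0,0,0]],[1,[0,0,4],[0,0,0]],[1,[0,0,5],[0,0,0]],[1,[0,0,5],[0,0,0]],[1,[0,0,4],[0,0,0]],[1,[0,0,2],[0,0,0]],[1,[0,0,0],[0,0,0]]]';python3 -m creep '[[1,[0,2,0],[0,0,7]],[1,[0,3,0],[0,0,8]],[1,[0,3,0],[0,0,8]],[1,[0,3,0],[0,0,8]],[1,[0,3,0],[0,0,8]],[1,[0,3,0],[0,0,8]],[1,[0,3,0],[0,0,8]],[1,[0,2.4,0],[0,0,8]],[1,[0,1.3,0],[0,0,8]],[1,[0,0.6,0],[0,0,5]],[1,[0,0,0],[0,0,0]]]';python3 st.py;python3 - <<'E'
from h import *
grab('wrist','g1')
E
```

```text
t: 27.05
position: [485.2, -10.0, 309.8]
orientation: [-0.217, 1.566, 0.217]
ft_force: [-0.9, 0.2, -2.3]
width: 16.9
t: 28.42
position: [475.3, 238.9, 285.3]
orientation: [-1.27, 1.212, 1.272]
ft_force: [0.3, -0.4, -2.0]
width: 17.1
[[-2.60000e-02 -9.97000e-01 -7.50000e-02  4.75342e+02]
 [-2.60000e-02 -7.40000e-02  9.97000e-01  2.38872e+02]
 [-9.99000e-01  2.80000e-02 -2.40000e-02  2.85325e+02]
 [ 0.00000e+00  0.00000e+00  0.00000e+00  1.00000e+00]] [ 0.33 -0.01  1.67 -0.02  1.51 -1.32] [ 0.3 -0.4 -2. ] 28.425
tooly yaw -175.74874184552107 nose elev 1.602568217027732 roll(z elev) -1.3699486443003066
```

View pics/g1.png

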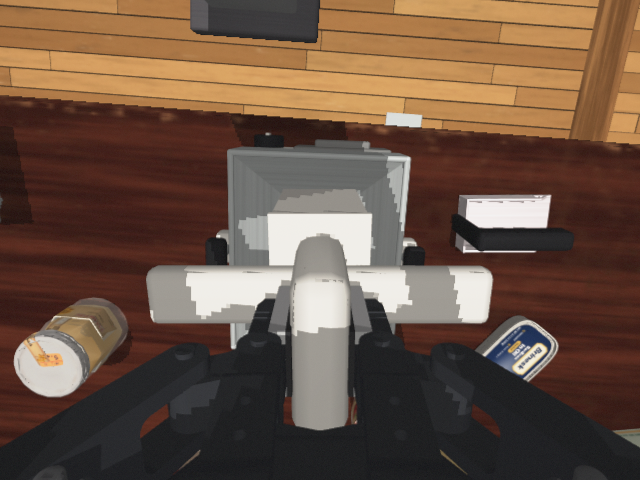

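```bash
python3 -m creep '[[1,[0.9,-0.3,0.2],[0.8,-0.8,-1.2]],[1,[0.75,-0.2,0.1],[0.8,-0.8,-1.1]],[1,[0,0,0],[0,0,0]],[1,[0,0,0],[0,0,0]]]';python3 st.py;python3 - <<'E'
from h import *
from rig import r
s=r.get_state();t=tcpT(s)
grab('wrist','g2')
W=np.load('pics/g2_W.npy');v,u=np.mgrid[0:480,0:640]
L=(W-t[:3,3])@t[:3,:3]   # tool frame
def rect(m,n):
    P=W[m];Q=L[m];rc=cv2.minAreaRect(P[:,:2].astype(np.float32))
    print(n,len(P),np.round(rc[0],1),np.round(rc[1],1),round(rc[2],2),'z',np.percentile(P[:,2],[5,50,95]).round(1),'tool y',np.percentile(Q[:,1],[1,50,99]).round(1),'tool z',np.percentile(Q[:,2],[1,50,99]).round(1))
fz=s['position'][2]-87
b=lambda x0,y0,x1,y1:(u>x0)&(u<x1)&(v>y0)&(v<y1)
rect(b(130,230,510,340)&(W[...,2]>fz+74)&(W[...,2]<fz+84),'bar')
rect(b(130,230,510,430)&(W[...,2]>fz+117)&(W[...,2]<fz+132),'grip')
rect(b(180,100,460,262)&(W[...,2]>172)&(W[...,2]<177),'rim')
E
```

```text
t: 28.98
position: [493.2, 231.5, 287.5]
orientation: [-1.226, 1.193, 1.228]
ft_force: [-0.3, -1.1, -1.9]
width: 17.0
[[ 2.00000e-03 -1.00000e+00 -2.50000e-02  4.93168e+02]
 [ 4.00000e-03 -2.50000e-02  1.00000e+00  2.31464e+02]
 [-1.00000e+00 -2.00000e-03  4.00000e-03  2.87539e+02]
 [ 0.00000e+00  0.00000e+00  0.00000e+00  1.00000e+00]] [ 0.29 -0.01  1.67  0.    1.48 -1.3 ] [-0.3 -1.1 -1.9] 28.975
tooly yaw -178.58669688366084 nose elev -0.12323505278119634 roll(z elev) 0.20858330524515453
bar 13653 [485.1 231.1] [ 39.1 139. ] 1.4 z [276.6 279.8 281. ] tool y [-10.5   3.4  11.9] tool z [-67.8 -12.6  67.1]
grip 11865 [484.3 233.1] [56.4 57.9] 42.22 z [320.8 325.3 331. ] tool y [-21.2   7.   27.3] tool z [-26.2  -0.2  25.7]
rim 2989 [469.8 232.5] [ 92.5 134.5] 1.31 z [172.2 173.3 174.7] tool y [-20.9  53.9  69.8] tool z [-55.3   0.6  58.4]
```

View pics/g2.png

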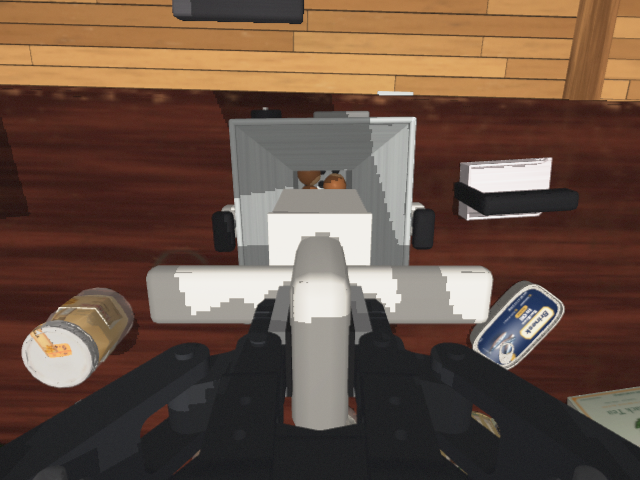

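```bash
cat > pads.py <<'E'
from h import *
import sys
def pads(tag,bl,br):
    W=np.load(f'pics/{tag}_W.npy');v,u=np.mgrid[0:480,0:640];im=cv2.imread(f'pics/{tag}.png').max(2)
    o=[]
    for b in (bl,br):
        P=W[(u>b[0])&(u<b[2])&(v>b[1])&(v<b[3])&(W[...,2]>175)&(W[...,2]<190)&(im<80)]
        rc=cv2.minAreaRect(P[:,:2].astype(np.float32));o.append(np.array(rc[0]));print(len(P),np.round(rc[0],1),np.round(rc[1],1),round(rc[2],1),np.percentile(P[:,2],[50,95]).round(1))
    d=o[1]-o[0];print('centre',(o[0]+o[1])/2,'yangle',np.degrees(np.arctan2(d[1],d[0])),np.linalg.norm(d))
E
python3 - <<'E'
from pads import *
pads('b1',(125,235,160,290),(285,235,312,285))
pads('g2',(205,200,240,258),(408,200,440,258))
pads('c1',(430,210,452,250),(555,205,582,245))
E
```

```text
537 [494.1 170.9] [25.1 12.7] 2.1 [183.2 184.6]
458 [489.5 297.5] [24.8 12. ] 2.1 [183.3 184.7]
centre [491.82981873 234.19668579] yangle 92.09321529015882 126.70869493105616
855 [494.5 170.3] [25.8 13.5] 2.4 [183.3 184.6]
846 [489.7 297. ] [25.3 13.1] 1.9 [183.  184.4]
centre [492.11816406 233.63426208] yangle 92.18717667237293 126.75087899710076
326 [494.1 169.4] [24.7 12.4] 3.9 [183.  184.5]
394 [490.  296.3] [13.9 25.7] 89.5 [182.6 184.2]
centre [492.02139282 232.84246826] yangle 91.86682148418694 126.91013128380256
```

Pads give the mill centre as (492.0,233.7) and its y axis at 92.1°. The pusher is centred on the TCP. Correct and descend.

```bash
python3 -m creep '[[1,[-0.1,0.2,-0.8],[0,0,0.7]],[1,[0,0,-1],[0,0,0]],[1,[0,0,-1],[0,0,0]],[1,[0,0,-0.7],[0,0,0]],[1,[0,0,0],[0,0,0]]]';python3 st.py
```

```text
t: 29.65
position: [491.1, 233.9, 248.9]
orientation: [-1.235, 1.188, 1.239]
ft_force: [0.3, -0.1, -1.3]
width: 17.3
[[ 0.00000e+00 -9.99000e-01 -3.90000e-02  4.91086e+02]
 [ 3.00000e-03 -3.90000e-02  9.99000e-01  2.33858e+02]
 [-1.00000e+00 -0.00000e+00  3.00000e-03  2.48914e+02]
 [ 0.00000e+00  0.00000e+00  0.00000e+00  1.00000e+00]] [ 0.3   0.01  1.72  0.    1.41 -1.31] [ 0.3 -0.1 -1.3] 29.65
tooly yaw -177.78328752331805 nose elev -0.010900054331786743 roll(z elev) 0.17788523985712665
```

```bash
python3 -m creep '[[1,[0.08,0,-0.7],[0,0,0]],[1,[0,0,-0.6],[0,0,0]],[1,[0,0,-0.3],[0,0,0]],[1,[0,0,0],[0,0,0]]]';python3 st.py
```

```text
t: 30.15
position: [492.3, 233.9, 232.2]
orientation: [-1.236, 1.188, 1.238]
ft_force: [0.3, 0.3, -1.3]
width: 17.1
[[ 1.00000e-03 -9.99000e-01 -3.90000e-02  4.92293e+02]
 [ 3.00000e-03 -3.90000e-02  9.99000e-01  2.33918e+02]
 [-1.00000e+00 -1.00000e-03  3.00000e-03  2.32240e+02]
 [ 0.00000e+00  0.00000e+00  0.00000e+00  1.00000e+00]] [ 0.3   0.03  1.74  0.    1.38 -1.31] [ 0.3  0.3 -1.3] 30.15
tooly yaw -177.7860338691221 nose elev -0.059422353178441856 roll(z elev) 0.1880193340004737
```

Well aligned, with the foot at 145 mm. Descend into the slot.

```bash
python3 -m creep '[[1,[0,0,-0.5],[0,0,0]],[1,[0,0,-0.4],[0,0,0]],[1,[0,0,-0.4],[0,0,0]],[1,[0,0,-0.2],[0,0,0]],[1,[0,0,0],[0,0,0]]]';python3 st.py
```

```text
t: 30.78
position: [492.4, 234.0, 216.5]
orientation: [-1.236, 1.187, 1.238]
ft_force: [-0.1, 0.3, -2.6]
width: 16.9
[[ 1.00000e-03 -9.99000e-01 -3.90000e-02  4.92436e+02]
 [ 3.00000e-03 -3.90000e-02  9.99000e-01  2.33957e+02]
 [-1.00000e+00 -2.00000e-03  3.00000e-03  2.16486e+02]
 [ 0.00000e+00  0.00000e+00  0.00000e+00  1.00000e+00]] [ 0.3   0.04  1.75  0.    1.35 -1.31] [-0.1  0.3 -2.6] 30.775
tooly yaw -177.78343524220742 nose elev -0.08859986974577354 roll(z elev) 0.1940512865188754
```

```bash
python3 -m creep '[[1,[0,0,-0.4],[0,0,0]],[1,[0,0,-0.4],[0,0,0]],[1,[0,0,-0.3],[0,0,0]],[1,[0,0,-0.3],[0,0,0]],[1,[0,0,0],[0,0,0]]]';python3 st.py
```

```text
t: 31.4
position: [492.8, 234.1, 202.6]
orientation: [-1.236, 1.186, 1.238]
ft_force: [-1.4, -0.9, 2.7]
width: 17.2
[[ 2.00000e-03 -9.99000e-01 -3.90000e-02  4.92754e+02]
 [ 4.00000e-03 -3.90000e-02  9.99000e-01  2.34074e+02]
 [-1.00000e+00 -2.00000e-03  4.00000e-03  2.02561e+02]
 [ 0.00000e+00  0.00000e+00  0.00000e+00  1.00000e+00]] [ 0.3   0.05  1.77  0.    1.32 -1.31] [-1.4 -0.9  2.7] 31.4
tooly yaw -177.7848697283972 nose elev -0.14258983367525885 roll(z elev) 0.21000813822570388
```

Contact on the pads at exactly the expected height (5 N). Pressing down.

```bash
python3 -m creep '[[1,[0,0,-0.3],[0,0,0]],[1,[0,0,-0.3],[0,0,0]],[1,[0,0,-0.3],[0,0,0]],[1,[0,0,0],[0,0,0]]]' 110;python3 st.py
```

```text
t: 31.9
position: [492.9, 234.1, 195.8]
orientation: [-1.237, 1.185, 1.237]
ft_force: [-3.8, -2.0, 5.6]
width: 16.7
[[ 4.00000e-03 -9.99000e-01 -3.90000e-02  4.92913e+02]
 [ 4.00000e-03 -3.90000e-02  9.99000e-01  2.34118e+02]
 [-1.00000e+00 -4.00000e-03  4.00000e-03  1.95814e+02]
 [ 0.00000e+00  0.00000e+00  0.00000e+00  1.00000e+00]] [ 0.3   0.06  1.78  0.    1.3  -1.31] [-3.8 -2.   5.6] 31.9
tooly yaw -177.7780777871753 nose elev -0.21311255284818914 roll(z elev) 0.21515012013945206
```

```bash
python3 -m creep '[[1,[0,0,-0.2],[0,0,0]],[1,[0,0,-0.2],[0,0,0]],[1,[0,0,0],[0,0,0]]]';python3 st.py|tail -2
```

```text
t: 32.28
position: [493.0, 234.1, 196.0]
orientation: [-1.237, 1.184, 1.236]
ft_force: [-3.7, -1.3, 6.0]
width: 16.9
 [ 0.00000e+00  0.00000e+00  0.00000e+00  1.00000e+00]] [ 0.3   0.05  1.78  0.    1.3  -1.31] [-3.7 -1.3  6. ] 32.275
tooly yaw -177.77059060570846 nose elev -0.277684503504061 roll(z elev) 0.2164766149306903
```

```bash
python3 -m creep '[[1,[0,0,-0.3],[0,0,0]],[1,[0,0,-0.4],[0,0,0]]]';python3 st.py|tail -3;python3 - <<'E'
from h import *
p,*_=grab('wrist','h1')
E
```

```text
t: 32.52
position: [493.4, 234.3, 194.9]
orientation: [-1.238, 1.182, 1.235]
ft_force: [-15.1, -5.6, 32.6]
width: 16.9
 [-1.00000e+00 -7.00000e-03  4.00000e-03  1.94903e+02]
 [ 0.00000e+00  0.00000e+00  0.00000e+00  1.00000e+00]] [ 0.3   0.06  1.78  0.    1.3  -1.31] [-15.1  -5.6  32.6] 32.525
tooly yaw -177.75782802539288 nose elev -0.3991920310967311 roll(z elev) 0.22484321493252754
```

View pics/h1.png

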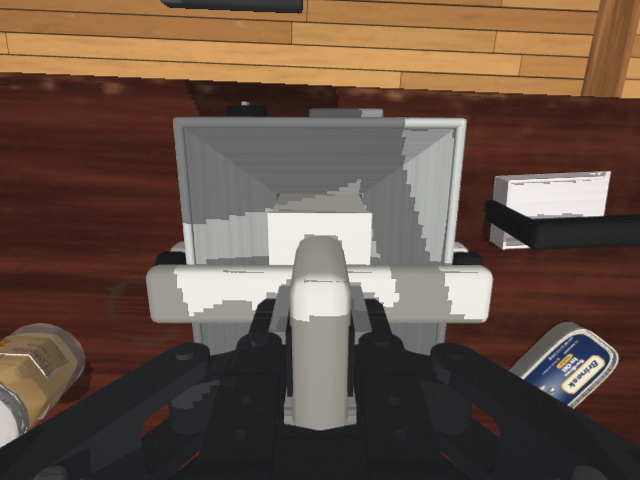

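The end stop is reached: force jumps to 33 N with TCP z at 194.9, so the foot is at about 108. I'll ease the sideways load and hold with a moderate push.

```bash
python3 -m creep '[[1,[-0.1,-0.03,-0.25],[0,0,0]],[1,[-0.05,0,-0.25],[0,0,0]]]';python3 st.py|tail -3
```

```text
t: 32.83
position: [493.0, 234.2, 195.0]
orientation: [-1.24, 1.179, 1.232]
ft_force: [-5.9, -4.0, 13.4]
width: 17.1
 [-1.00000e+00 -1.10000e-02  5.00000e-03  1.95007e+02]
 [ 0.00000e+00  0.00000e+00  0.00000e+00  1.00000e+00]] [ 0.3   0.05  1.78  0.    1.3  -1.31] [-5.9 -4.  13.4] 32.825
tooly yaw -177.75430890901242 nose elev -0.648987100804521 roll(z elev) 0.25791883113011216
```

Run:
```python
from h import *
from rig import r
p,*_=grab('wrist','h2');p,W,*_=grab('scene','h2s');print(r.get_state()['ft_force'],r.get_state()['position'],r.get_state()['t'])
cv2.imwrite('pics/h2sz.png',cv2.resize(p[165:365,180:450],None,fx=2.9,fy=2.9,interpolation=cv2.INTER_CUBIC))
from pads import *
W=np.load('pics/h2_W.npy');v,u=np.mgrid[0:480,0:640];im=cv2.imread('pics/h2.png').max(2)
for b in [(150,248,185,268),(452,248,485,268)]:
    P=W[(u>b[0])&(u<b[2])&(v>b[1])&(v<b[3])&(im<70)];print(len(P),np.percentile(P[:,2],[50,75,90,97]).round(1))
P=W[(v>268)&(v<320)&(u>150)&(u<490)];P=P[(P[:,2]>170)&(P[:,2]<200)];print('bar top',np.percentile(P[:,2],[10,50,90]).round(1))
```

```text
[-5.80319713 -2.87650354 15.33916806] [493.02935664 234.20322873 195.03970197] 32.925
403 [nan nan nan nan]
436 [nan nan nan nan]
bar top [185.9 187.4 188.2]
```

View pics/h2sz.png

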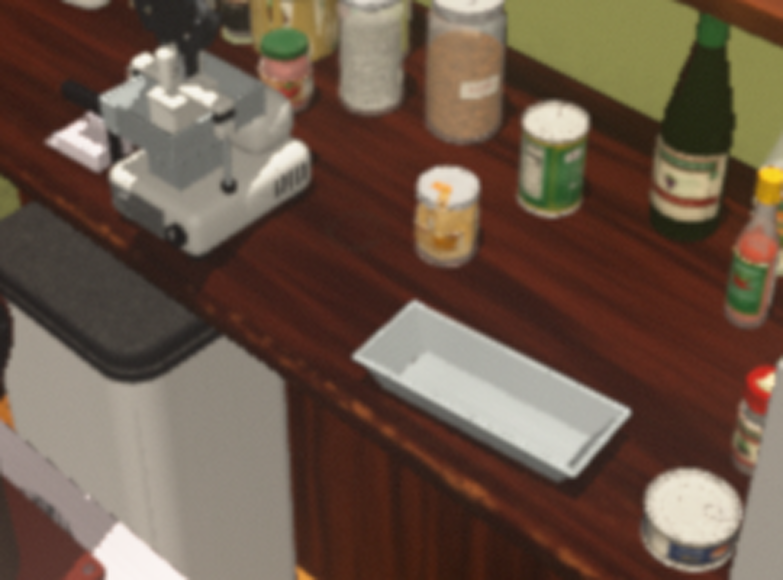

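```bash
python3 -m creep '[[1,[-0.05,0,-0.35],[0,0.3,0]]]';python3 -m creep '[[1,[-0.03,0,-0.35],[0,0,0]]]'; python3 st.py|tail -3;python3 - <<'E'
from h import *
from rig import r
grab('wrist','h3')
s=r.get_state();print(s['position'],s['ft_force'],s['t'],s['width'])
W=np.load('pics/h3_W.npy');v,u=np.mgrid[0:480,0:640]
for a,b in ((150,260),(380,490)):
    P=W[(v>268)&(v<320)&(u>a)&(u<b)];P=P[(P[:,2]>170)&(P[:,2]<200)];print('bar top',np.percentile(P[:,2],[10,50,90]).round(1))
E
```

```text
t: 33.05
position: [493.2, 234.3, 195.0]
orientation: [-1.238, 1.181, 1.234]
ft_force: [-10.1, -3.8, 24.4]
width: 17.0
t: 33.17
position: [493.3, 234.2, 194.9]
orientation: [-1.239, 1.18, 1.233]
ft_force: [-11.7, -4.3, 22.7]
width: 16.8
 [-1.00000e+00 -1.00000e-02  5.00000e-03  1.94943e+02]
 [ 0.00000e+00  0.00000e+00  0.00000e+00  1.00000e+00]] [ 0.3   0.05  1.78  0.    1.3  -1.31] [-11.7  -4.3  22.7] 33.175
tooly yaw -177.74648728871438 nose elev -0.5567628480227028 roll(z elev) 0.27164020852054904
[493.20758687 234.23002807 194.97216935] [-9.84459316 -3.9440445  21.22144845] 33.225 16.79638885417333
bar top [186.2 187.4 188.2]
bar top [185.9 187.2 188.1]
```

The height stays at 195.0 mm whether the push is 13, 21 or 33 N, so the rods are on their end stop. The bar top is level on both sides at about 188 mm, as specified. Handing in.

```bash
python3 -c "
from rig import r
print(r.sign_off()); print(r.get_state()['t'])"
```

```text
the job is handed in; nothing more can be done
None
the job is handed in; nothing more can be done
```

I did the job in the order asked and handed it in at about 33 s of the 72 s allowed; no verdict is reported.

- **Nuts:** I scooped all five from the tray and tipped them into the mill. After that the tray and scoop were empty. Four nuts were plainly visible on the grating at the bottom of the chute. The fifth had been over the slot a moment before, but I could not pick it out in the later picture.
- **Scoop:** It stands upright and released on the free worktop left of the mill.
- **Pusher:** It went down the slot without catching. It met the pads at the expected height and stopped with the foot at about 108 mm and the bar top about 188 mm on both sides, as specified. The height stayed at about 195 mm TCP whether I pushed with 13, 21 or 33 N, so the rods are on their end stop. It is still gripped and held down with about 21 N.
- **Other objects:** I did not touch the two jars or the two tins, and they looked undisturbed wherever the camera pictures showed them.

Two checks were not clean. About 10 N of sideways force remained, the pusher leaning lightly on the slot wall. My direct depth reading of the pressed pads gave no values, so I relied on the bar height and the force instead.

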